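# Dry-build a ski binding on the ski

### The job

Dry-build the new binding on the ski in the vise, toe end first: lay the short round-ended spacer on the short mounting pad and stand the toe piece on it, then lay the long spacer on the long pad, the ski brake on that, and the sound heel piece on the brake's bare plate just behind the pedal block. Centre each part and set it square along the ski, with the toe jaw and heel jaw facing each other and the pedal end of the brake towards the toe. Leave the cracked heel piece where it lies.

Things in the scene. Friction and masses are not known exactly. Their poses are not given: they have to be found in the camera images.
- toe_pad: Short mounting pad: fixed aluminium plate with round ends and 5 dark holes, 86 long x 52 wide x 4 high, on the grey ski that lies crosswise in a low vise (ski top 60 above the table, 88 wide there). Origin: centre of the pad's underside; x along the ski, z up.
- heel_pad: Long mounting pad: fixed rectangular aluminium plate with 4 dark holes, 140 long x 52 wide x 4 high, on the same ski 280 from the toe pad, to its left or its right. Origin: centre of its underside; x along the ski (either way, not always towards the toe), z up.
- toe_spacer: Short spacer: loose grey plastic plate, round ends, 5 holes, 96 long (x) x 60 wide (y) x 10 thick, its straight sides 36 long; 70 g, same either way round. Origin: centre of the underside. Grip across the 60 mm at the middle.
- heel_spacer: Long spacer: loose grey rectangular plastic plate, 4 holes, 150 long (x) x 60 wide (y) x 10 thick; 110 g, same either way round. Origin: centre of the underside. Grip across the 60 mm at the middle.
- toe_piece: Toe piece, 400 g, on a sole plate 90 long (x) x 56 x 7; origin: centre of its underside. Black spring barrel from x -7 to +43, 42 wide, 52 high, steel screw in its +x end; jaw at the -x end: two wings (y to +-37, 24 to 40 up) over a white plate. Grip the barrel across y at x +20, TCP about 34 up. Built: origin over the spacer's centre, jaw (-x) towards the heel pad.
- brake: Ski brake, 220 g: steel plate 140 (x) x 56 x 5; origin: centre of its underside. Pedal block at x +17 to +69, 40 wide, 30 to 36 high, sloping blue top; plate bare from x -70 to +17. Arms folded back at y +-42, from x +23 to -84, to 20 high. Grip the block across y at x +45, TCP about 28 up. Built: origin over the long spacer's centre, pedal (+x) towards the toe pad.
- heel_piece: Sound heel piece, black, 420 g, on a base 76 (x) x 52 x 8; origin: centre of its underside. Body 44 wide, x -34 to +32, 64 high; jaw at the +x end to x +51, 33 to 62 up; grey lever over the -x end to 89 up. Grip the body across y at x -5, TCP about 48 up. Built: base flat on the brake's plate, origin at the brake's x -32, y 0, z +5; jaw (+x) towards the toe pad.
- cracked_heel: Cracked heel piece, scrap: as the sound one, but lever gone, half the jaw broken off, a pale crack across it; 70 high. Stands among the parts. Origin: centre of its base's underside. Leave it.

How it is judged:
By the outcome, as a careful person would: the job done as asked, in the order asked, and still so for the second after the job is handed in, with the robot touching nothing.
It also fails if it takes over 134 s, if anything falls off the work surface, if the arm or the gripper's body presses on something with over 40 N, if the wrist force passes 120 N, or if a joint passes its speed limit or range.

### The arm

A 6-joint arm with a two-finger parallel gripper is mounted at the origin on the work surface. World frame = base frame: x ahead of the robot, y to its left, z up, the work surface at z = 0. Lengths are in m, angles in rad, forces in N, time in s.
With the tool pointing down it reaches from about 0.425 to 0.95 m from the base axis. Payload 3.5 kg.
Tool frame: the origin (TCP) lies between the finger pads, 19 mm behind the fingertips; this is the grasp point; z points along the fingers, y is the line along which they close (so a half turn about z gives the same grasp; the last joint's range is limited). The gripper opens to 85 mm and grips with 20 to 120 N. Pads are 22 mm wide; open, the fingers measure 114 mm over their backs; the gripper's body (76 mm by 85 mm) begins 54 mm behind the grasp point. The pads swing forward as they close: fully open they stand 13 mm farther back than shut.
Start: joints at [-1.434, 0.286, 1.577, -0, 1.279, -0.15], TCP at [0.191, -0.647, 0.25] pointing down, gripper open.
Joint ranges: [-2.77, 2.77], [-0.9, 2.22], [0.21, 2.48], [-1.53, 4.67], [0.24, 2.81], [-2.84, 2.84]. Speed limits (rad/s): [2.79, 2.79, 3.14, 3.14, 3.14, 3.14].

### API

Orientations are given as a unit quaternion [x, y, z, w].
In Python, from plant import get_state, read_camera, sign_off, recognise gives the robot as it stands.
- The arm moves only by the tool arm_command, never from a script. Its argument "steps" is a list of rows, each an object with "translation": the shift along the tool's x, y, z scaled (see below), a list of three; "twist": the turn, a rotation vector about the tool's x, y, z scaled (see below), a list of three; "fingers": the opening, from -1 (shut) to 1 (fully open). In form: [{"translation": [x, y, z], "twist": [rx, ry, rz], "fingers": fingers}, ...]. A call has 1 to 5 rows; each row is the pose to reach, as a shift and turn from the pose commanded when the call began, along the tool's axes at that moment; what a row does not reach only later rows make up. The controller multiplies each number of a shift by 75 cm and each number of a turn by 60 degrees. A row lasts 1/8 s, in which the tool goes at most 62.5 mm and 10.7 degrees, less where a joint would pass 70% of its speed; a pose out of reach is approached as far as the arm can. A call with a number of a shift or a turn outside -1 to 1 is refused whole. A call with a gripper value outside its range is refused whole. The fingers move at their own pace and stop on an object; "grip_force" is the grip in N (left out, the last holds). Time passes only in rows, so rows that repeat a pose let the fingers close. It gives the time, the measured TCP pose, the force, the opening and the grip force at its end, in the units of the state.
- get_state(): the state, without advancing time (a new reading comes with each control period).
- read_camera(name): name is "scene" or "top"; returns a dict with "pixels" (480x640x3 uint8, red, green, blue), "K" (3x3 intrinsics, pixels), "k1" (the pictures are not rectified: a ray, as slopes to the right and down, at radius r is drawn at 1 + k1 r^2 times it, then the intrinsics apply), "R" (3x3) and "t" (3): a world point X has camera coordinates R X + t. Camera axes: x right, y down, z forward; pixel columns grow to the right and rows downward; lengths in m; the calibration is good to about 2 mm. A picture is of the moment at which its call begins. There is no depth.
- sign_off(): hands the job in; it is judged then, once.
Trained networks look in a picture, given as the dict that the camera call returned (one of the last four; its "shot" number tells which), for a name from the list of things; names that differ only in an ending like _2 or _b are one class to them, and where a whole thing is asked for, a point or a joint stands for the part that bears it (a point fixed in the world has none). Each returns a list of dicts, best first, with "conf" (0 to 1); they miss things now and then, are a little off and sometimes report something else, mostly with a low value. They report only what shows in the picture. A call takes as long as a camera call.
- recognise(picture, query): "point" ([row, column] in pixels, amid what is visible of it).
The state is a dict: "time": time; "qpos": joint angles; "dq": joint speeds; "joint_efforts": joint torques, N m; "eef_pos": TCP position; "tcp_rot": TCP orientation; "contact_force": force on the tool from outside, world axes, zero at the start; "wrist_torque": the same for the moment, N m; "opening": opening from 0.0 (shut) to 1.0 (fully open); "finger_force": force on a finger pad.
Only numpy, scipy, OpenCV 4.12 (cv2) and the standard library are available. Lean on these libraries where they do the work, as an engineer would, in place of code of your own. Each camera call takes 0.05 s, during which the arm holds its last target. There are 200 camera calls.

## Working session

There is one attempt and no reset: what is moved stays moved. The work goes in short steps, Python scripts to look and compute and a tool call to move; the robot and the scene stay as the last step left them, time stands still between calls to the robot, and variables do not carry over. Pictures are saved under pics/ and viewed, at most 14 in all, crops included, and the job is handed in when it is done.

Besides the shell and the picture viewer there is one more tool, called after "Emit:" as a command line: name --argument value ..., lists and objects as JSON in quotes. arm_command: Moves the arm, as the interface text tells. Shifts and turns lie within -1 to 1; 1 stands for 75 cm of shift or 60 degrees of turn. Its arguments: {"type":"object","properties":{"steps":{"type":"array"},"grip_force":{"type":"number"}},"required":["steps"]}

```bash
ls; mkdir -p pics; python3 - <<'E'
from plant import *
import cv2,pickle
s=get_state();print(s)
P={}
for n in ["top","scene"]:
    p=read_camera(n);P[n]=p
    cv2.imwrite(f"pics/{n}0.png",p["pixels"][:,:,::-1])
    print(n,p["K"],p["k1"],p["R"],p["t"])
    for q in ["toe_pad","heel_pad","toe_spacer","heel_spacer","toe_piece","brake","heel_piece","cracked_heel"]:
        print(q,[(r["point"],round(r["conf"],2)) for r in recognise(p,q)])
pickle.dump(P,open("p0.pkl","wb"))
E
```

```text
pics
{'time': 0.0, 'qpos': array([-1.43396657e+00,  2.87217563e-01,  1.57816078e+00,  1.86224366e-06,
        1.27861260e+00, -1.50006271e-01]), 'dq': array([-5.48017772e-04, -7.62042794e-05,  1.67359908e-03,  3.06983180e-03,
       -2.37852916e-03,  6.26645898e-04]), 'joint_efforts': array([-2.23130999e-03, -4.05984735e+01, -2.92625087e+01, -2.62301401e-04,
        5.91648990e-03,  6.04112302e-06]), 'eef_pos': array([ 0.19091097, -0.64680445,  0.24862131]), 'tcp_rot': array([ 9.89732579e-01,  1.42926496e-01,  8.79152399e-06, -1.19911152e-03]), 'contact_force': array([-0.18701834, -0.21271093, -0.59262867]), 'wrist_torque': array([-0.03078288, -0.0543839 , -0.01257615]), 'finger_force': 0.0, 'opening': 0.9999339626913553}
top [[519.94840368   0.         321.74281061]
 [  0.         519.94840368 242.36484191]
 [  0.           0.           1.        ]] -0.008267291003117239 [[-0.02643599 -0.99959155 -0.01085703]
 [-0.99662505  0.02719877 -0.07745151]
 [ 0.07771517  0.00877288 -0.996937  ]] [0.00827475 0.5366298  1.16477792]
toe_pad [([195.1, 271.1], 0.77), ([283.9, 209.0], 0.37)]
heel_
[... 251 characters left out ...]
 ([276.7, 497.5], 0.67)]
cracked_heel [([273.8, 498.7], 0.98)]
scene [[443.13586659   0.         315.98995368]
 [  0.         443.13586659 240.60375663]
 [  0.           0.           1.        ]] 0.025118887125568746 [[-0.23685168  0.97154228 -0.00262198]
 [ 0.84934039  0.20574829 -0.48609519]
 [-0.47172257 -0.11735941 -0.87390193]] [ 0.13884877 -0.44860221  1.37963425]
toe_pad [([280.2, 353.5], 0.71)]
heel_pad [([261.4, 233.6], 0.96), ([225.7, 357.0], 0.39)]
toe_spacer [([230.3, 424.7], 0.87)]
heel_spacer [([223.2, 355.6], 0.63)]
toe_piece [([241.8, 486.5], 0.81)]
brake [([198.9, 239.4], 0.56)]
heel_piece [([200.0, 298.8], 0.56), ([220.7, 355.6], 0.41)]
cracked_heel [([177.0, 183.4], 0.68)]
```

```bash
python3 - <<'E'
import cv2
a=cv2.imread("pics/top0.png")[140:350,80:560]
cv2.imwrite("pics/top0c.png",cv2.resize(a,(800,350),interpolation=cv2.INTER_CUBIC))
for i,(x0) in enumerate([90,320]):
    cv2.imwrite(f"pics/top0h{i}.png",cv2.resize(cv2.imread("pics/top0.png")[150:330,x0:x0+240],(800,600),interpolation=cv2.INTER_CUBIC))
E
```

```text
(no output)
```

View pics/scene0.png

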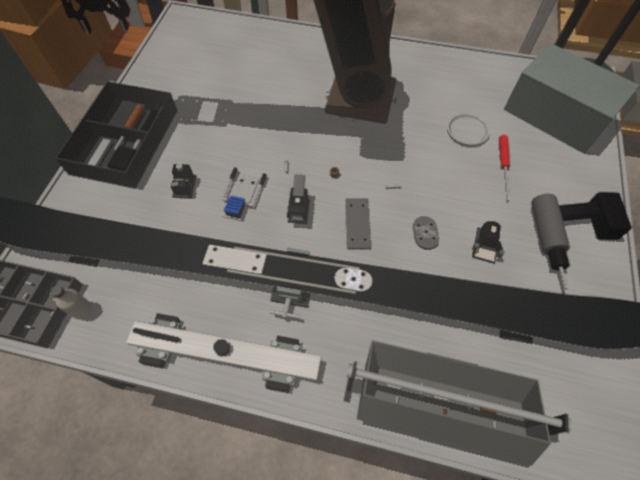

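View pics/top0h0.png

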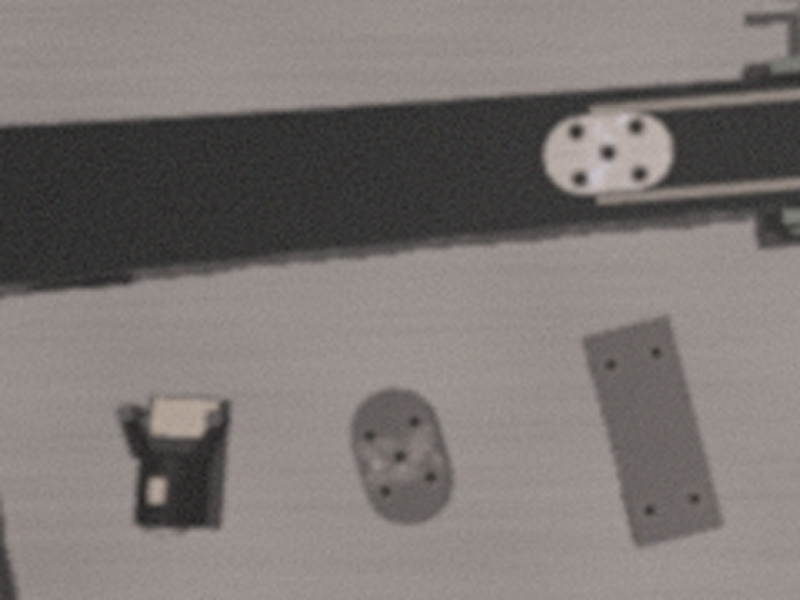

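View pics/top0h1.png

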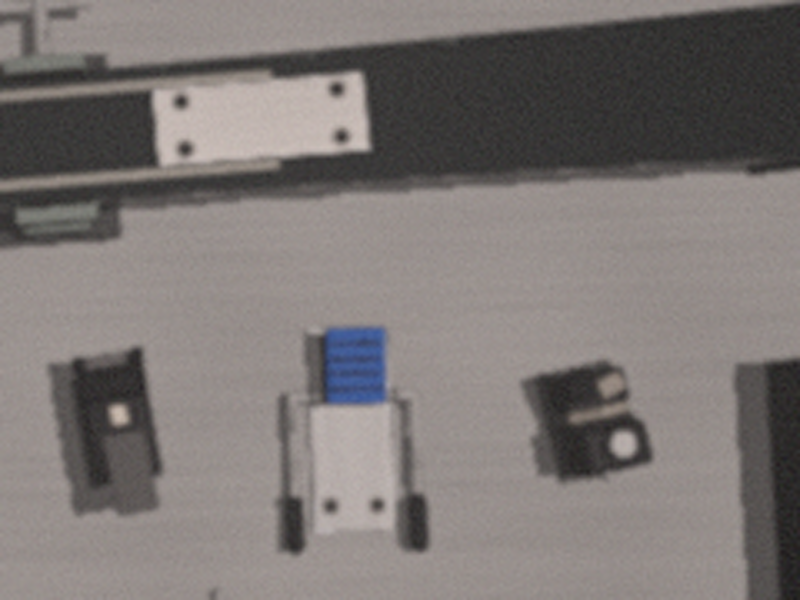

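The scene view shows the ski with the long pad at (233,261) and the short pad at (353,280). Below it the parts stand in a row. In the top view the toe pad is at about (271,195), left of the heel pad at (398,186). The toe piece is at (142,284) with its white jaw plate up. The heel piece is at (355,276), the brake at (427,280) with its pedal up, and the cracked heel at (497,275).

```bash
cat > h.py <<'E'
import numpy as np,cv2,pickle
def dist(p): return np.array([p["k1"],0,0,0,0.])
def w2p(p,X):
    X=np.atleast_2d(np.array(X,float))
    return cv2.projectPoints(X,cv2.Rodrigues(np.array(p["R"]))[0],np.array(p["t"]),np.array(p["K"]),dist(p))[0][:,0]
def p2w(p,uv,z):
    uv=np.atleast_2d(np.array(uv,float))[:,None]
    n=cv2.undistortPointsIter(uv,np.array(p["K"]),dist(p),None,None,(3,50,1e-10))[:,0]
    R=np.array(p["R"]);C=-R.T@np.array(p["t"])
    d=np.c_[n,np.ones(len(n))]@R
    return C+d*((z-C[2])/d[:,2])[:,None]
def hole(g,u,v,r=3):
    u0,v0=int(round(u)),int(round(v))
    w=g[v0-r:v0+r+1,u0-r:u0+r+1].astype(float)
    w=np.clip(np.percentile(w,60)-w,0,None)**1.5
    yy,xx=np.mgrid[v0-r:v0+r+1,u0-r:u0+r+1]
    return (w*xx).sum()/w.sum(),(w*yy).sum()/w.sum()
E
python3 - <<'E'
from h import *
P=pickle.load(open("p0.pkl","rb"));p=P["top"];R=p["R"];print("C",-R.T@p["t"])
g=cv2.cvtColor(p["pixels"],cv2.COLOR_RGB2GRAY)
S={"toe_pad":(90,.064,[(577,131),(636,127),(607,152),(580,178),(640,174)]),
"heel_pad":(320,.064,[(180,101),(337,89),(185,149),(342,136)]),
"toe_sp":(90,.01,[(370,435),(414,421),(399,456),(386,490),(430,477)]),
"heel_sp":(90,.01,[(611,364),(656,352),(650,510),(694,498)])}
cen={}
for k,(x0,z,l) in S.items():
    h=[hole(g,(a+.5)*.3-.5+x0,(b+.5)*.3-.5+150) for a,b in l]
    W=p2w(p,h,z)[:,:2]; cen[k]=W.mean(0)
    print(k,W.mean(0).round(4)); print((W-W.mean(0)).round(4).tolist())
d=cen["toe_pad"]-cen["heel_pad"];print("ski",d,np.hypot(*d),np.degrees(np.arctan2(d[1],d[0])))
im=p["pixels"][:,:,::-1];c=[]
for x0,y0 in [(120,263),(330,248),(398,243),(470,248)]:
    c.append(cv2.resize(im[y0:y0+75,x0:x0+60],(400,500),interpolation=cv2.INTER_CUBIC)[:, :])
cv2.imwrite("pics/m1.png",np.hstack(c[:2]));cv2.imwrite("pics/m2.png",np.hstack(c[2:]))
E
```

```text
C [ 0.44451653 -0.01654276  1.20286284]
toe_pad [0.6407 0.1011]
[[0.0149, 0.0209], [0.0171, -0.0191], [0.0, -0.0001], [-0.017, 0.0192], [-0.015, -0.0208]]
heel_pad [ 0.6555 -0.1783]
[[0.0132, 0.0527], [0.0187, -0.051], [-0.0188, 0.051], [-0.0132, -0.0527]]
toe_sp [0.4432 0.2539]
[[0.0152, 0.0207], [0.0237, -0.01], [-0.0, 0.0002], [-0.024, 0.0102], [-0.0149, -0.021]]
heel_sp [0.4558 0.0796]
[[0.0466, 0.028], [0.0541, -0.0035], [-0.054, 0.0029], [-0.0467, -0.0274]]
ski [-0.0147968   0.27935226] 0.27974386335617824 93.03202402833695
```

View pics/m1.png

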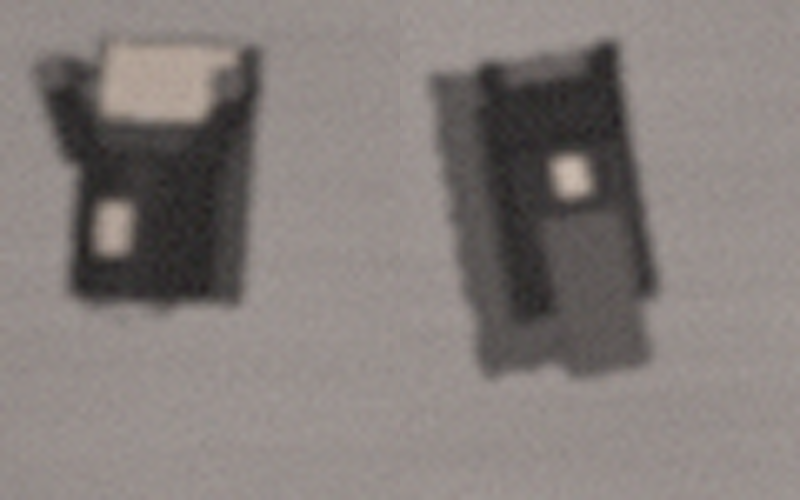

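View pics/m2.png

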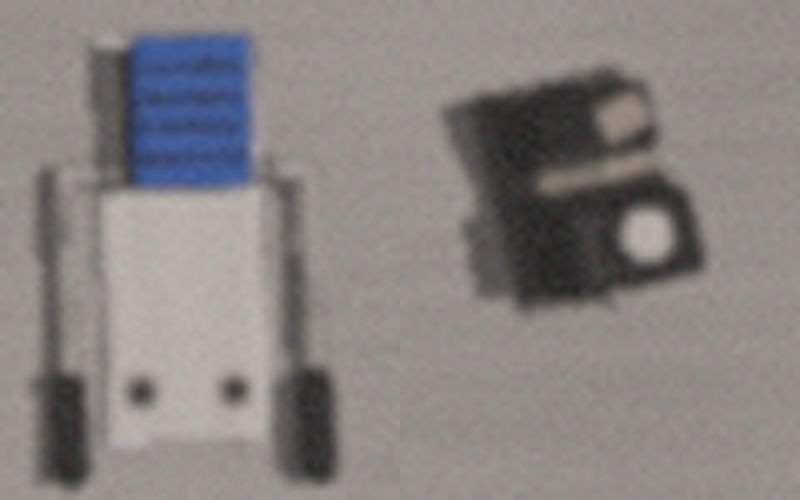

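```bash
python3 - <<'E'
from h import *
from scipy.optimize import least_squares
p=pickle.load(open("p0.pkl","rb"))["top"]
D={"toe":((120,263),0,[.43,.36,173],[((72,297),(45,-28,5)),((243,303),(45,28,3)),((45,65),(-45,-37,36)),((258,58),(-45,37,36)),((85,160),(-3,-21,48)),((78,230),(20,-21,48))]),
"heel":((330,248),400,[.45,-.07,6],[((485,68),(51,22,60)),((615,45),(51,-22,60)),((520,318),(-34,22,64)),((655,298),(-34,-22,64))]),
"brake":((398,243),0,[.45,-.25,0],[((112,445),(-70,28,5)),((268,437),(-70,-28,5)),((133,38),(69,20,33)),((250,36),(69,-20,33)),((133,187),(17,20,33)),((250,185),(17,-20,33))])}
for k,((x0,y0),off,g,L) in D.items():
    uv=np.array([((a-off+.5)*.15-.5+x0,(b+.5)*.15-.5+y0) for (a,b),_ in L]);M=np.array([m for _,m in L])/1000
    def f(q):
        c,s=np.cos(np.radians(q[2])),np.sin(np.radians(q[2]))
        return (w2p(p,M@np.array([[c,s,0],[-s,c,0],[0,0,1]])+[q[0],q[1],0])-uv).ravel()
    r=least_squares(f,g,x_scale=[.01,.01,5]);print(k,r.x.round(4),(f(r.x).reshape(-1,2)*2.2).round(1).tolist())
E
```

```text
toe [  0.4405   0.4017 175.4338] [[4.7, 2.5], [2.0, 3.3], [0.7, -8.3], [2.0, -2.1], [-4.8, 2.4], [-4.3, 2.1]]
heel [ 0.4518 -0.0781  6.7892] [[-0.6, -1.4], [0.0, -0.2], [0.6, 0.7], [-0.0, 0.9]]
brake [ 0.4486 -0.2401 -0.1896] [[-1.5, 0.1], [1.0, 1.5], [-1.1, -1.1], [-0.6, -1.4], [0.8, 0.6], [1.5, 0.3]]
```

```bash
cat > mv.py <<'E'
# usage: mv.py x,y,z,yawdeg ...  -> rows (tool frame, scaled) from the present measured pose
import sys,numpy as np
from scipy.spatial.transform import Rotation as Ro
from plant import get_state
s=get_state();R0=Ro.from_quat(s["tcp_rot"]);p0=s["eef_pos"]
x=R0.apply([1,0,0]);print("t %.2f"%s["time"],p0.round(4),"yaw %.1f"%np.degrees(np.arctan2(x[1],x[0])),"F",s["contact_force"].round(1),"op %.3f"%s["opening"],"ff %.0f"%s["finger_force"],"q",s["qpos"].round(2))
for a in sys.argv[1:]:
    v=[float(q) for q in a.split(",")]
    R1=Ro.from_euler("z",v[3],degrees=True)*Ro.from_quat([1,0,0,0])
    t=R0.inv().apply(np.array(v[:3])-p0)
    w=(R0.inv()*R1).as_rotvec()
    print((t/.75).round(4).tolist(),(w/np.radians(60)).round(4).tolist(),"mm %.0f deg %.0f"%(np.linalg.norm(t)*1e3,np.degrees(np.linalg.norm(w))))
E
python3 mv.py .56,-.25,.25,15 .443,.254,.15,15
```

```text
t 0.90 [ 0.1909 -0.6474  0.25  ] yaw 16.4 F [-0.2  0.2 -0.1] op 1.000 ff 0 q [-1.43  0.29  1.58 -0.    1.28 -0.15]
[0.6218, -0.3691, 0.0] [0.0, 0.0, 0.0238] mm 542 deg 1
[0.6623, -1.0577, 0.1334] [0.0, 0.0, 0.0238] mm 941 deg 1
```

Emit:
arm_command --steps '[{"translation": [0.622, -0.369, 0], "twist": [0, 0, 0.024], "fingers": 1}, {"translation": [0.622, -0.369, 0], "twist": [0, 0, 0.024], "fingers": 1}, {"translation": [0.622, -0.369, 0], "twist": [0, 0, 0.024], "fingers": 1}, {"translation": [0.622, -0.369, 0], "twist": [0, 0, 0.024], "fingers": 1}, {"translation": [0.622, -0.369, 0], "twist": [0, 0, 0.024], "fingers": 1}]'

```text
time: 1.52
eef_pos: [0.4048, -0.4169, 0.2504]
tcp_rot: [0.991, 0.13, 0.0, 0.0]
contact_force: [0.2, -1.0, 0.4]
opening: 0.994
finger_force: 0.0
```

```bash
python3 mv.py .56,-.25,.25,15 .5,0,.25,15 .443,.254,.15,15
```

```text
t 1.52 [ 0.4048 -0.4169  0.2504] yaw 15.0 F [ 0.2 -1.   0.4] op 0.994 ff 0 q [-0.97  0.08  1.81  0.    1.25  0.33]
[0.2574, -0.1615, 0.0005] [0.0008, -0.0004, -0.0004] mm 228 deg 0
[0.2663, -0.5042, 0.0002] [0.0008, -0.0004, -0.0004] mm 428 deg 0
[0.2803, -0.8511, 0.1333] [0.0008, -0.0004, -0.0004] mm 679 deg 0
```

Emit:
arm_command --steps '[{"translation": [0.266, -0.504, 0], "twist": [0, 0, 0], "fingers": 0.7}, {"translation": [0.266, -0.504, 0], "twist": [0, 0, 0], "fingers": 0.7}, {"translation": [0.266, -0.504, 0], "twist": [0, 0, 0], "fingers": 0.7}, {"translation": [0.266, -0.504, 0], "twist": [0, 0, 0], "fingers": 0.7}, {"translation": [0.266, -0.504, 0], "twist": [0, 0, 0], "fingers": 0.7}]'

```text
time: 2.15
eef_pos: [0.4732, -0.1118, 0.2505]
tcp_rot: [0.991, 0.13, 0.001, 0.0]
contact_force: [0.7, 0.1, 0.7]
opening: 0.847
finger_force: 0.0
```

```bash
python3 mv.py .443,.254,.15,15
```

```text
t 2.15 [ 0.4732 -0.1118  0.2505] yaw 15.0 F [0.7 0.1 0.7] op 0.847 ff 0 q [-0.44 -0.14  2.03  0.    1.25  0.87]
[0.0869, -0.4818, 0.1337] [0.0008, -0.0011, -0.0005] mm 381 deg 0
```

Emit:
arm_command --steps '[{"translation": [0.087, -0.482, 0.06], "twist": [0, 0, 0], "fingers": 0.7}, {"translation": [0.087, -0.482, 0.06], "twist": [0, 0, 0], "fingers": 0.7}, {"translation": [0.087, -0.482, 0.133], "twist": [0, 0, 0], "fingers": 0.7}, {"translation": [0.087, -0.482, 0.133], "twist": [0, 0, 0], "fingers": 0.7}, {"translation": [0.087, -0.482, 0.133], "twist": [0, 0, 0], "fingers": 0.7}]'

```text
time: 2.78
eef_pos: [0.4479, 0.1883, 0.1733]
tcp_rot: [0.991, 0.13, 0.001, -0.0]
contact_force: [0.5, 0.3, -0.5]
opening: 0.851
finger_force: 0.0
```

```bash
python3 mv.py .443,.254,.08,15
```

```text
t 2.77 [0.4479 0.1883 0.1733] yaw 15.0 F [ 0.5  0.3 -0.5] op 0.851 ff 0 q [ 0.19 -0.06  2.1  -0.    1.1   1.5 ]
[0.0161, -0.0863, 0.1244] [0.0002, -0.0018, -0.0001] mm 114 deg 0
```

Emit:
arm_command --steps '[{"translation": [0.016, -0.05, 0.09], "twist": [0, 0, 0], "fingers": 0.7}, {"translation": [0.016, -0.05, 0.09], "twist": [0, 0, 0], "fingers": 0.7}, {"translation": [0.016, -0.05, 0.09], "twist": [0, 0, 0], "fingers": 0.7}, {"translation": [0.016, -0.05, 0.09], "twist": [0, 0, 0], "fingers": 0.7}]'

```text
time: 3.28
eef_pos: [0.4516, 0.2251, 0.1078]
tcp_rot: [0.992, 0.13, 0.002, -0.0]
contact_force: [-0.1, -0.5, 0.7]
opening: 0.852
finger_force: 0.0
```

```bash
python3 mv.py .4432,.2539,.030,15 .4432,.2539,.0205,15 ; python3 - <<'E'
from plant import *;from h import *
p=read_camera("top");s=get_state()["eef_pos"];u,v=w2p(p,s)[0];print(u,v)
u,v=w2p(p,[.4432,.2539,.01])[0].astype(int)
cv2.imwrite("pics/g1.png",cv2.resize(p["pixels"][v-45:v+45,u-60:u+60,::-1],(800,600),interpolation=cv2.INTER_CUBIC))
E
```

```text
t 3.27 [0.4516 0.2251 0.1078] yaw 14.9 F [-0.1 -0.5  0.7] op 0.852 ff 0 q [ 0.26  0.08  2.1  -0.    0.96  1.57]
[-0.0013, -0.04, 0.1037] [0.0003, -0.0034, -0.0013] mm 83 deg 0
[-0.0014, -0.04, 0.1164] [0.0003, -0.0034, -0.0013] mm 92 deg 0
212.5717190659293 282.374781422384
```

View pics/g1.png

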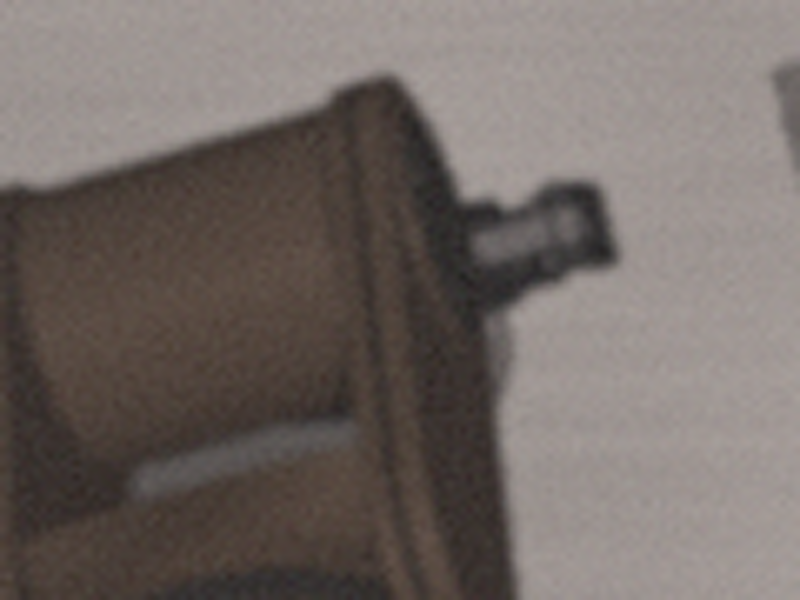

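The wrist hides the spacer from above: the forearm fills the picture's lower left and only one finger shows, at (545,225). I'll go by force instead.

Emit:
arm_command --steps '[{"translation": [-0.001, -0.04, 0.06], "twist": [0, -0.003, 0], "fingers": 0.7}, {"translation": [-0.001, -0.04, 0.1], "twist": [0, -0.003, 0], "fingers": 0.7}, {"translation": [-0.001, -0.04, 0.113], "twist": [0, -0.003, 0], "fingers": 0.7}, {"translation": [-0.001, -0.04, 0.1165], "twist": [0, -0.003, 0], "fingers": 0.7}, {"translation": [-0.001, -0.04, 0.1165], "twist": [0, -0.003, 0], "fingers": 0.7}]'

```text
time: 3.95
eef_pos: [0.4429, 0.2545, 0.0199]
tcp_rot: [0.992, 0.13, -0.0, -0.0]
contact_force: [-0.1, 0.6, -0.1]
opening: 0.85
finger_force: 0.0
```

```bash
python3 mv.py .4432,.2539,.0205,15 .4432,.2539,.015,15
```

```text
t 3.95 [0.4429 0.2545 0.0199] yaw 14.9 F [-0.1  0.6 -0.1] op 0.850 ff 0 q [0.32 0.25 2.1  0.   0.79 1.63]
[0.0002, 0.0009, -0.0008] [-0.0002, 0.0002, -0.001] mm 1 deg 0
[0.0002, 0.0009, 0.0066] [-0.0002, 0.0002, -0.001] mm 5 deg 0
```

Emit:
arm_command --steps '[{"translation": [0, 0, 0.004], "twist": [0, 0, 0], "fingers": 0.7}, {"translation": [0, 0, 0.0065], "twist": [0, 0, 0], "fingers": 0.7}, {"translation": [0, 0, 0.0065], "twist": [0, 0, 0], "fingers": 0.7}]'

```text
time: 4.32
eef_pos: [0.4414, 0.2545, 0.0136]
tcp_rot: [0.991, 0.13, -0.002, 0.0]
contact_force: [-0.1, 0.1, -0.1]
opening: 0.848
finger_force: 0.0
```

Emit:
arm_command --steps '[{"translation": [0.002, 0, 0], "twist": [0, 0, 0], "fingers": -1}, {"translation": [0.002, 0, 0], "twist": [0, 0, 0], "fingers": -1}, {"translation": [0.002, 0, 0], "twist": [0, 0, 0], "fingers": -1}, {"translation": [0.002, 0, 0], "twist": [0, 0, 0], "fingers": -1}]' --grip_force 40

```text
time: 4.82
eef_pos: [0.4436, 0.2552, 0.014]
tcp_rot: [0.991, 0.131, -0.001, 0.0]
contact_force: [1.0, 1.6, 3.8]
opening: 0.689
finger_force: 45.4
```

```bash
python3 mv.py .4432,.2539,.2,15 .58,.16,.2,60
```

```text
t 4.83 [0.4436 0.2552 0.014 ] yaw 15.0 F [1.  1.6 3.8] op 0.689 ff 45 q [0.32 0.26 2.1  0.   0.78 1.63]
[-0.0013, 0.0015, -0.2479] [-0.0001, 0.0014, -0.0] mm 186 deg 0
[0.1425, 0.1696, -0.2482] [-0.0007, 0.0012, -0.75] mm 249 deg 45
```

Emit:
arm_command --steps '[{"translation": [0, 0, -0.083], "twist": [0, 0, 0], "fingers": -1}, {"translation": [0, 0, -0.2], "twist": [0, 0, -0.1], "fingers": -1}, {"translation": [0.142, 0.17, -0.2], "twist": [0, 0, -0.75], "fingers": -1}, {"translation": [0.142, 0.17, -0.2], "twist": [0, 0, -0.75], "fingers": -1}, {"translation": [0.142, 0.17, -0.2], "twist": [0, 0, -0.75], "fingers": -1}]'

```text
time: 5.45
eef_pos: [0.5804, 0.1578, 0.163]
tcp_rot: [0.894, 0.449, -0.002, -0.0]
contact_force: [0.4, -0.3, -0.4]
opening: 0.694
finger_force: 43.9
```

```bash
python3 mv.py .6407,.1011,.12,93
```

```text
t 5.45 [0.5804 0.1578 0.163 ] yaw 53.3 F [ 0.4 -0.3 -0.4] op 0.694 ff 44 q [ 0.1   0.21  1.83 -0.    1.1   0.74]
[-0.0124, 0.1098, 0.0571] [-0.0031, 0.0019, -0.6614] mm 93 deg 40
```

Emit:
arm_command --steps '[{"translation": [-0.0124, 0.11, 0.02], "twist": [-0.003, 0.002, -0.661], "fingers": -1}, {"translation": [-0.0124, 0.11, 0.057], "twist": [-0.003, 0.002, -0.661], "fingers": -1}, {"translation": [-0.0124, 0.11, 0.057], "twist": [-0.003, 0.002, -0.661], "fingers": -1}, {"translation": [-0.0124, 0.11, 0.057], "twist": [-0.003, 0.002, -0.661], "fingers": -1}, {"translation": [-0.0124, 0.11, 0.057], "twist": [-0.003, 0.002, -0.661], "fingers": -1}]'

```text
time: 6.08
eef_pos: [0.6385, 0.1022, 0.1188]
tcp_rot: [0.691, 0.723, -0.001, -0.001]
contact_force: [0.5, 0.3, -0.0]
opening: 0.687
finger_force: 43.9
```

```bash
python3 mv.py .6407,.1011,.0795,93 .6407,.1011,.078,93; python3 - <<'E'
from plant import *;from h import *
for n in["top","scene"]:
    p=read_camera(n);u,v=w2p(p,[.6407,.1011,.09])[0].astype(int)
    cv2.imwrite(f"pics/g2{n}.png",cv2.resize(p["pixels"][v-40:v+50,u-60:u+60,::-1],(800,600),interpolation=cv2.INTER_CUBIC))
a=cv2.imread("pics/g2top.png");b=cv2.imread("pics/g2scene.png")
cv2.imwrite("pics/g2.png",cv2.resize(np.hstack([a,b]),(800,300)))
E
```

```text
t 6.08 [0.6385 0.1022 0.1188] yaw 92.6 F [ 0.5  0.3 -0. ] op 0.687 ff 44 q [ 0.    0.36  1.74  0.    1.05 -0.04]
[-0.0016, 0.003, 0.0524] [-0.0021, -0.0003, -0.0071] mm 39 deg 0
[-0.0016, 0.003, 0.0544] [-0.0021, -0.0003, -0.0071] mm 41 deg 0
```

View pics/g2.png

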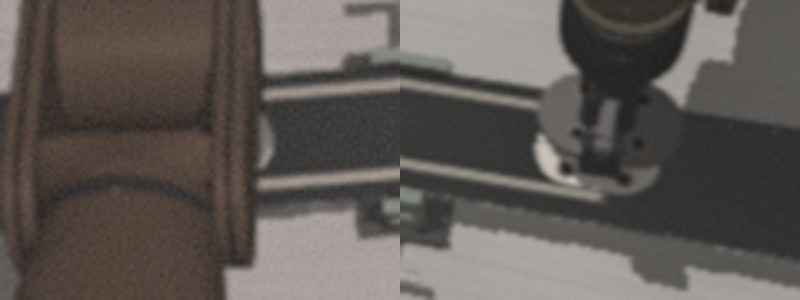

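The scene view shows the spacer held level above the pad, lined up with it. The top view is hidden by the wrist. Lowering.

Emit:
arm_command --steps '[{"translation": [-0.0016, 0.003, 0.03], "twist": [-0.002, 0, -0.007], "fingers": -1}, {"translation": [-0.0016, 0.003, 0.05], "twist": [-0.002, 0, -0.007], "fingers": -1}, {"translation": [-0.0016, 0.003, 0.0535], "twist": [-0.002, 0, -0.007], "fingers": -1}, {"translation": [-0.0016, 0.003, 0.0535], "twist": [-0.002, 0, -0.007], "fingers": -1}]'

```text
time: 6.68
eef_pos: [0.6417, 0.1013, 0.0802]
tcp_rot: [0.688, 0.726, 0.001, 0.001]
contact_force: [-0.3, 0.4, 0.2]
opening: 0.686
finger_force: 43.9
```

```bash
python3 mv.py .6407,.1011,.078,93
```

```text
t 6.67 [0.6417 0.1013 0.0802] yaw 93.1 F [-0.3  0.4  0.2] op 0.686 ff 44 q [ 0.    0.41  1.75  0.    0.98 -0.05]
[-0.0002, -0.0014, 0.0029] [0.0023, -0.0002, 0.0013] mm 2 deg 0
```

Emit:
arm_command --steps '[{"translation": [0, -0.001, 0.0025], "twist": [0.002, 0, 0.001], "fingers": -1}, {"translation": [0, -0.001, 0.0035], "twist": [0.002, 0, 0.001], "fingers": -1}]'

```text
time: 6.92
eef_pos: [0.6413, 0.1012, 0.0781]
tcp_rot: [0.688, 0.726, 0.001, 0.0]
contact_force: [0.8, 0.4, -0.8]
opening: 0.691
finger_force: 43.9
```

```bash
python3 mv.py .6407,.1011,.078,93 
```

```text
t 6.92 [0.6413 0.1012 0.0781] yaw 93.0 F [ 0.8  0.4 -0.8] op 0.691 ff 44 q [ 0.    0.41  1.75  0.    0.98 -0.05]
[-0.0001, -0.0008, 0.0002] [0.0014, -0.0002, 0.0005] mm 1 deg 0
```

Emit:
arm_command --steps '[{"translation": [0, -0.001, 0.0015], "twist": [0.001, 0, 0], "fingers": -1}, {"translation": [0, -0.001, 0.0015], "twist": [0.001, 0, 0], "fingers": -1}]'

```text
time: 7.18
eef_pos: [0.6413, 0.1012, 0.078]
tcp_rot: [0.688, 0.726, 0.001, 0.001]
contact_force: [-0.3, 0.7, 5.9]
opening: 0.69
finger_force: 44.5
```

Contact. Release and rise.

Emit:
arm_command --steps '[{"translation": [0, 0, 0], "twist": [0, 0, 0], "fingers": 0.2}, {"translation": [0, 0, 0], "twist": [0, 0, 0], "fingers": 0.6}, {"translation": [0, 0, 0], "twist": [0, 0, 0], "fingers": 0.7}, {"translation": [0, 0, -0.07], "twist": [0, 0, 0], "fingers": 0.7}, {"translation": [0, 0, -0.16], "twist": [0, 0, 0], "fingers": 0.7}]'

```text
time: 7.8
eef_pos: [0.6386, 0.101, 0.1897]
tcp_rot: [0.688, 0.726, -0.002, -0.002]
contact_force: [1.1, -0.4, 0.6]
opening: 0.85
finger_force: 0.0
```

```bash
python3 mv.py .463,.4,.15,44 
```

```text
t 7.80 [0.6386 0.101  0.1897] yaw 93.0 F [ 1.1 -0.4  0.6] op 0.850 ff 0 q [ 0.    0.28  1.7   0.    1.17 -0.05]
[0.4104, -0.2124, 0.0545] [-0.006, 0.0022, 0.8171] mm 349 deg 49
```

```bash
python3 mv.py .423,.4035,.2,145 
```

```text
t 7.80 [0.6386 0.101  0.1897] yaw 93.0 F [ 1.1 -0.4  0.6] op 0.850 ff 0 q [ 0.    0.28  1.7   0.    1.17 -0.05]
[0.4179, -0.2659, -0.0118] [-0.0055, -0.0032, -0.8662] mm 372 deg 52
```

Emit:
arm_command --steps '[{"translation": [0.418, -0.266, -0.012], "twist": [0, 0, -0.866], "fingers": 0.6}, {"translation": [0.418, -0.266, -0.012], "twist": [0, 0, -0.866], "fingers": 0.6}, {"translation": [0.418, -0.266, -0.012], "twist": [0, 0, -0.866], "fingers": 0.6}, {"translation": [0.418, -0.266, -0.012], "twist": [0, 0, -0.866], "fingers": 0.6}, {"translation": [0.418, -0.266, -0.012], "twist": [0, 0, -0.866], "fingers": 0.6}]'

```text
time: 8.43
eef_pos: [0.4572, 0.3566, 0.1986]
tcp_rot: [0.298, 0.954, -0.0, -0.001]
contact_force: [0.7, 0.8, -1.0]
opening: 0.799
finger_force: 0.0
```

```bash
python3 mv.py .423,.4035,.12,174.5; python3 - <<'E'
from plant import *;from h import *
p=read_camera("top")
im=p["pixels"][:,:,::-1];u,v=w2p(p,[.6407,.1011,.07])[0].astype(int)
g=cv2.cvtColor(p["pixels"],cv2.COLOR_RGB2GRAY)
L=np.array([[0.0149, 0.0209], [0.0171, -0.0191], [0.0, -0.0001], [-0.017, 0.0192], [-0.015, -0.0208]])+[.6407,.1011]
W=p2w(p,[hole(g,*q) for q in w2p(p,np.c_[L,np.full(5,.074)])],.074)[:,:2]
print(W.mean(0),(W-W.mean(0)).round(4).tolist())
a=cv2.resize(im[v-30:v+30,u-40:u+40],(400,300),interpolation=cv2.INTER_CUBIC)
u,v=w2p(p,[.443,.4,.03])[0].astype(int)
b=cv2.resize(im[v-30:v+30,u-40:u+40],(400,300),interpolation=cv2.INTER_CUBIC)
cv2.imwrite("pics/g3.png",np.hstack([a,b]))
E
```

```text
t 8.43 [0.4572 0.3566 0.1986] yaw 145.3 F [ 0.7  0.8 -1. ] op 0.799 ff 0 q [ 0.49  0.13  1.86  0.    1.16 -0.48]
[0.073, 0.0255, 0.1049] [-0.0005, -0.001, -0.4869] mm 98 deg 29
[0.63911499 0.10394216] [[0.0152, 0.0207], [0.0171, -0.0193], [-0.0002, 0.0001], [-0.017, 0.0193], [-0.015, -0.0209]]
```

View pics/g3.png

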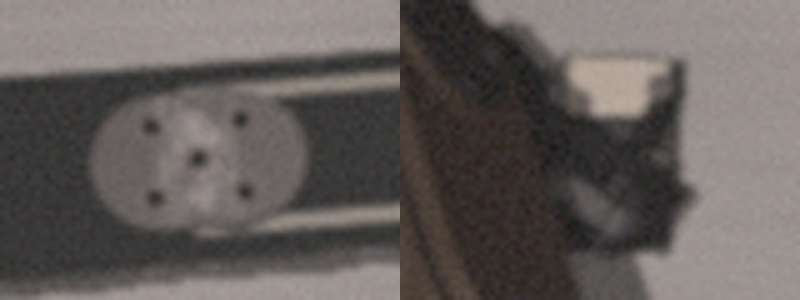

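The spacer lies on the pad in line with the ski, but it is 2.8 mm off along it and 1.6 mm across. Going back to nudge it, since the toe piece goes on top.

```bash
python3 mv.py .6413,.1030,.14,93.2 
```

```text
t 8.47 [0.4526 0.3618 0.1987] yaw 145.8 F [-3.1  2.6 -0.9] op 0.801 ff 0 q [ 0.5   0.13  1.86  0.01  1.16 -0.48]
[-0.4027, -0.1438, 0.0758] [-0.0022, -0.0056, 0.8762] mm 326 deg 53
```

Emit:
arm_command --steps '[{"translation": [-0.403, -0.144, 0], "twist": [0, 0, 0.876], "fingers": 0.7}, {"translation": [-0.403, -0.144, 0], "twist": [0, 0, 0.876], "fingers": 0.7}, {"translation": [-0.403, -0.144, 0], "twist": [0, 0, 0.876], "fingers": 0.7}, {"translation": [-0.403, -0.144, 0.03], "twist": [0, 0, 0.876], "fingers": 0.7}, {"translation": [-0.403, -0.144, 0.076], "twist": [0, 0, 0.876], "fingers": 0.7}]'

```text
time: 9.1
eef_pos: [0.636, 0.1071, 0.1564]
tcp_rot: [0.694, 0.719, 0.002, 0.002]
contact_force: [0.5, 0.0, -0.4]
opening: 0.847
finger_force: 0.0
```

Emit:
arm_command --steps '[{"translation": [0, 0, 0], "twist": [0, 0, 0], "fingers": 0.7}]'

```text
time: 9.22
eef_pos: [0.6325, 0.1056, 0.1499]
tcp_rot: [0.694, 0.72, -0.003, -0.003]
contact_force: [0.3, -0.1, 0.7]
opening: 0.846
finger_force: 0.0
```

```bash
python3 mv.py .6413,.1030,.0783,93.2 
```

```text
t 9.22 [0.6325 0.1056 0.1499] yaw 92.1 F [ 0.3 -0.1  0.7] op 0.846 ff 0 q [ 0.01  0.31  1.74 -0.    1.1  -0.03]
[-0.0039, 0.0124, 0.0954] [-0.0076, -0.0, -0.0185] mm 72 deg 1
```

Emit:
arm_command --steps '[{"translation": [-0.004, 0.0124, 0.05], "twist": [-0.0076, 0, -0.0185], "fingers": 0.7}, {"translation": [-0.004, 0.0124, 0.09], "twist": [-0.0076, 0, -0.0185], "fingers": 0.7}, {"translation": [-0.004, 0.0124, 0.0954], "twist": [-0.0076, 0, -0.0185], "fingers": 0.7}, {"translation": [-0.004, 0.0124, 0.0954], "twist": [-0.0076, 0, -0.0185], "fingers": 0.7}, {"translation": [-0.004, 0.0124, 0.0954], "twist": [-0.0076, 0, -0.0185], "fingers": 0.7}]'

```text
time: 9.85
eef_pos: [0.6437, 0.1072, 0.0853]
tcp_rot: [0.685, 0.729, 0.004, 0.004]
contact_force: [0.1, 0.3, 0.0]
opening: 0.852
finger_force: 0.0
```

Emit:
arm_command --steps '[{"translation": [0, 0, 0], "twist": [0, 0, 0], "fingers": -1}, {"translation": [0, 0, 0], "twist": [0, 0, 0], "fingers": -1}, {"translation": [0, 0, 0], "twist": [0, 0, 0], "fingers": -1}, {"translation": [0, 0, -0.003], "twist": [0, 0, 0], "fingers": -1}]'

```text
time: 10.35
eef_pos: [0.6427, 0.1068, 0.0857]
tcp_rot: [0.685, 0.729, 0.003, 0.003]
contact_force: [0.4, -0.2, -0.4]
opening: 0.681
finger_force: 42.7
```

```bash
python3 mv.py .6429,.1002,.081,93.2 .6429,.1002,.0775,93.2
```

```text
t 10.35 [0.6427 0.1068 0.0857] yaw 93.5 F [ 0.4 -0.2 -0.4] op 0.681 ff 43 q [ 0.01  0.4   1.75  0.    0.98 -0.05]
[-0.0088, -0.0004, 0.0063] [0.0078, -0.0001, 0.0058] mm 8 deg 1
[-0.0088, -0.0004, 0.011] [0.0078, -0.0001, 0.0058] mm 11 deg 1
```

```bash
python3 mv.py .6429,.1044,.0853,93.0
```

```text
t 10.35 [0.6427 0.1068 0.0857] yaw 93.5 F [ 0.4 -0.2 -0.4] op 0.681 ff 43 q [ 0.01  0.4   1.75  0.    0.98 -0.05]
[-0.0033, 0.0, 0.0006] [0.0077, -0.0001, 0.0091] mm 2 deg 1
```

Emit:
arm_command --steps '[{"translation": [-0.0033, 0, 0], "twist": [0.0077, 0, 0.009], "fingers": -1}, {"translation": [-0.0033, 0, 0], "twist": [0.0077, 0, 0.009], "fingers": -1}, {"translation": [-0.0033, 0, 0], "twist": [0.0077, 0, 0.009], "fingers": -1}]'

```text
time: 10.72
eef_pos: [0.643, 0.1043, 0.0857]
tcp_rot: [0.688, 0.725, 0.0, -0.0]
contact_force: [-1.5, 1.0, 4.4]
opening: 0.673
finger_force: 43.4
```

```bash
python3 mv.py .6429,.1044,.0853,93.0;  python3 - <<'E'
from plant import *;from h import *
p=read_camera("scene");u,v=w2p(p,[.6407,.1011,.08])[0].astype(int)
cv2.imwrite("pics/g4.png",cv2.resize(p["pixels"][v-30:v+30,u-40:u+40,::-1],(640,480),interpolation=cv2.INTER_CUBIC))
E
```

```text
t 10.72 [0.643  0.1043 0.0857] yaw 93.0 F [-1.5  1.   4.4] op 0.673 ff 43 q [ 0.01  0.41  1.74  0.    0.99 -0.05]
[0.0001, -0.0002, 0.0005] [-0.0, -0.0002, -0.0] mm 0 deg 0
```

View pics/g4.png

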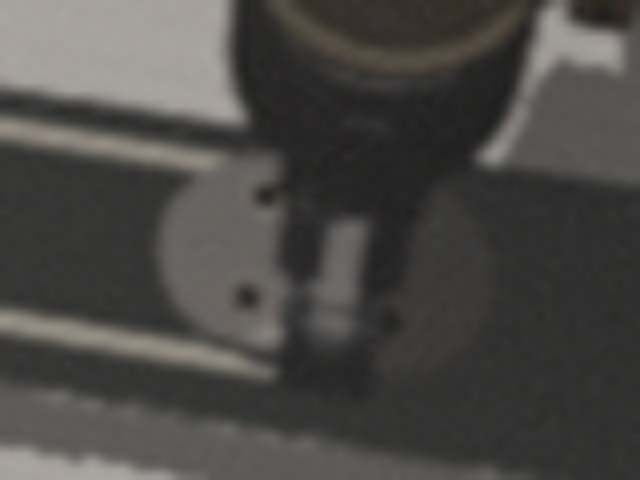

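The spacer sits flat on the pad between the fingers, with a light 4 N of contact. Releasing and heading for the toe piece.

Emit:
arm_command --steps '[{"translation": [0, 0, 0], "twist": [0, 0, 0], "fingers": 0.2}, {"translation": [0, 0, 0], "twist": [0, 0, 0], "fingers": 0.6}, {"translation": [0, 0, 0], "twist": [0, 0, 0], "fingers": 0.7}, {"translation": [0, 0, -0.07], "twist": [0, 0, 0], "fingers": 0.7}, {"translation": [0, 0, -0.15], "twist": [0, 0, 0], "fingers": 0.7}]'

```text
time: 11.4
eef_pos: [0.6414, 0.1041, 0.1963]
tcp_rot: [0.688, 0.725, -0.002, -0.002]
contact_force: [0.2, 0.7, 1.2]
opening: 0.847
finger_force: 0.0
```

Emit:
arm_command --steps '[{"translation": [0.418, -0.266, -0.012], "twist": [0, 0, -0.866], "fingers": 0.6}, {"translation": [0.418, -0.266, -0.012], "twist": [0, 0, -0.866], "fingers": 0.6}, {"translation": [0.418, -0.266, -0.012], "twist": [0, 0, -0.866], "fingers": 0.6}, {"translation": [0.418, -0.266, -0.012], "twist": [0, 0, -0.866], "fingers": 0.6}, {"translation": [0.418, -0.266, -0.012], "twist": [0, 0, -0.866], "fingers": 0.6}]'

```text
time: 12.02
eef_pos: [0.4599, 0.3599, 0.2051]
tcp_rot: [0.299, 0.954, -0.0, -0.0]
contact_force: [0.5, 0.5, -0.2]
opening: 0.801
finger_force: 0.0
```

```bash
cat > holes.py <<'E'
from plant import *;from h import *
import sys
P0={"toe":([[0.0149, 0.0209], [0.0171, -0.0191], [0.0, -0.0001], [-0.017, 0.0192], [-0.015, -0.0208]],[.6407,.1011])}
def look(L,c,z,names=("top",)):
    for n in names:
        p=read_camera(n);g=cv2.cvtColor(p["pixels"],cv2.COLOR_RGB2GRAY)
        h=w2p(p,np.c_[np.array(L)+c,np.full(len(L),z)])
        for _ in range(3): h=np.array([hole(g,*q) for q in h])
        W=p2w(p,h,z)[:,:2];print(n,W.mean(0).round(4),(W-W.mean(0)).round(4).tolist())
E
python3 - <<'E'
from holes import *
look(*P0["toe"],.074)
E
python3 mv.py .423,.4035,.12,174.5
```

```text
top [0.6411 0.1013] [[0.015, 0.0209], [0.017, -0.0194], [-0.0001, -0.0001], [-0.017, 0.0191], [-0.0149, -0.0206]]
t 12.07 [0.4553 0.3652 0.2052] yaw 145.7 F [-3.2  2.   0.3] op 0.805 ff 0 q [ 0.5   0.13  1.85  0.01  1.17 -0.48]
[0.0638, 0.0179, 0.114] [0.0019, -0.0053, -0.4792] mm 99 deg 29
```

Spacer is now within 0.4 mm. On to the toe piece.

```bash
python3 mv.py .425,.4025,.12,174.5
```

```text
t 12.07 [0.4553 0.3652 0.2052] yaw 145.7 F [-3.2  2.   0.3] op 0.805 ff 0 q [ 0.5   0.13  1.85  0.01  1.17 -0.48]
[0.0608, 0.0183, 0.114] [0.0019, -0.0053, -0.4792] mm 98 deg 29
```

Emit:
arm_command --steps '[{"translation": [0.061, 0.018, 0.05], "twist": [0, 0, -0.479], "fingers": 0.7}, {"translation": [0.061, 0.018, 0.1], "twist": [0, 0, -0.479], "fingers": 0.7}, {"translation": [0.061, 0.018, 0.114], "twist": [0, 0, -0.479], "fingers": 0.7}, {"translation": [0.061, 0.018, 0.114], "twist": [0, 0, -0.479], "fingers": 0.7}, {"translation": [0.061, 0.018, 0.114], "twist": [0, 0, -0.479], "fingers": 0.7}]'

```text
time: 12.7
eef_pos: [0.4324, 0.3961, 0.1207]
tcp_rot: [0.056, 0.998, 0.0, 0.0]
contact_force: [-0.7, 0.0, 0.3]
opening: 0.851
finger_force: 0.0
```

```bash
python3 mv.py .425,.4025,.034,174.5
```

```text
t 12.70 [0.4324 0.3961 0.1207] yaw 173.6 F [-0.7  0.   0.3] op 0.851 ff 0 q [ 0.57  0.23  1.89  0.    1.01 -0.89]
[0.0107, 0.0073, 0.1156] [0.0007, 0.0003, -0.0155] mm 87 deg 1
```

Emit:
arm_command --steps '[{"translation": [0.0107, 0.0073, 0.02], "twist": [0, 0, -0.0155], "fingers": 0.7}, {"translation": [0.0107, 0.0073, 0.07], "twist": [0, 0, -0.0155], "fingers": 0.7}, {"translation": [0.0107, 0.0073, 0.108], "twist": [0, 0, -0.0155], "fingers": 0.7}, {"translation": [0.0107, 0.0073, 0.1156], "twist": [0, 0, -0.0155], "fingers": 0.7}, {"translation": [0.0107, 0.0073, 0.1156], "twist": [0, 0, -0.0155], "fingers": 0.7}]'

```text
time: 13.32
eef_pos: [0.4243, 0.4027, 0.0334]
tcp_rot: [0.047, 0.999, 0.0, -0.0]
contact_force: [-0.6, 0.3, -0.6]
opening: 0.849
finger_force: 0.0
```

```bash
python3 mv.py .425,.4025,.034,174.5
```

```text
t 13.32 [0.4243 0.4027 0.0334] yaw 174.6 F [-0.6  0.3 -0.6] op 0.849 ff 0 q [ 0.59  0.36  1.92  0.    0.86 -0.89]
[-0.001, -0.0001, -0.0007] [0.0002, -0.0006, 0.0021] mm 1 deg 0
```

Emit:
arm_command --steps '[{"translation": [0, 0, 0], "twist": [0, 0, 0], "fingers": -1}, {"translation": [0, 0, 0], "twist": [0, 0, 0], "fingers": -1}, {"translation": [0, 0, 0], "twist": [0, 0, 0], "fingers": -1}, {"translation": [0, 0, 0], "twist": [0, 0, 0], "fingers": -1}, {"translation": [0, 0, 0], "twist": [0, 0, 0], "fingers": -1}]' --grip_force 60

```text
time: 13.95
eef_pos: [0.4258, 0.4037, 0.0357]
tcp_rot: [0.047, 0.999, 0.002, 0.001]
contact_force: [-1.6, 0.5, 6.4]
opening: 0.478
finger_force: 62.9
```

```bash
python3 mv.py .52,.28,.2,140
```

```text
t 13.95 [0.4258 0.4037 0.0357] yaw 174.6 F [-1.6  0.5  6.4] op 0.478 ff 63 q [ 0.59  0.36  1.92  0.    0.86 -0.89]
[-0.1411, -0.1517, -0.2193] [0.0039, 0.0014, 0.5772] mm 226 deg 35
```

Emit:
arm_command --steps '[{"translation": [0, 0, -0.083], "twist": [0, 0, 0], "fingers": -1}, {"translation": [0, 0, -0.166], "twist": [0, 0, 0], "fingers": -1}, {"translation": [-0.14, -0.15, -0.22], "twist": [0, 0, 0.577], "fingers": -1}, {"translation": [-0.14, -0.15, -0.22], "twist": [0, 0, 0.577], "fingers": -1}, {"translation": [-0.14, -0.15, -0.22], "twist": [0, 0, 0.577], "fingers": -1}]'

```text
time: 14.58
eef_pos: [0.519, 0.278, 0.1979]
tcp_rot: [0.326, 0.945, -0.001, -0.001]
contact_force: [-0.8, 1.3, -4.8]
opening: 0.477
finger_force: 63.6
```

```bash
python3 mv.py .6429,.1202,.17,93.0
```

```text
t 14.57 [0.519  0.278  0.1979] yaw 141.9 F [-0.8  1.3 -4.8] op 0.477 ff 64 q [ 0.32  0.15  1.84 -0.    1.16 -0.59]
[-0.2597, -0.0637, 0.0371] [-0.002, 0.0002, 0.8157] mm 203 deg 49
```

Emit:
arm_command --steps '[{"translation": [-0.259, -0.064, 0], "twist": [0, 0, 0.815], "fingers": -1}, {"translation": [-0.259, -0.064, 0], "twist": [0, 0, 0.815], "fingers": -1}, {"translation": [-0.259, -0.064, 0.037], "twist": [0, 0, 0.815], "fingers": -1}, {"translation": [-0.259, -0.064, 0.037], "twist": [0, 0, 0.815], "fingers": -1}, {"translation": [-0.259, -0.064, 0.037], "twist": [0, 0, 0.815], "fingers": -1}]'

```text
time: 15.2
eef_pos: [0.6419, 0.1217, 0.1667]
tcp_rot: [0.688, 0.726, -0.003, -0.002]
contact_force: [0.8, -0.3, -4.4]
opening: 0.475
finger_force: 63.6
```

Emit:
arm_command --steps '[{"translation": [0, 0, 0], "twist": [0, 0, 0], "fingers": -1}, {"translation": [0, 0, 0], "twist": [0, 0, 0], "fingers": -1}]'

```text
time: 15.45
eef_pos: [0.6422, 0.1242, 0.1694]
tcp_rot: [0.684, 0.729, -0.001, -0.001]
contact_force: [-0.7, 0.4, -4.8]
opening: 0.476
finger_force: 63.5
```

```bash
python3 mv.py .6419,.1202,.13,93.0; python3 - <<'E'
from plant import *;from h import *
p=read_camera("scene");pickle.dump(p,open("s5.pkl","wb"));u,v=w2p(p,[.6407,.1011,.15])[0].astype(int)
cv2.imwrite("pics/g5.png",cv2.resize(p["pixels"][v-30:v+45,u-50:u+50,::-1],(800,600),interpolation=cv2.INTER_CUBIC));print(u-50,v-30)
E
```

```text
t 15.45 [0.6422 0.1242 0.1694] yaw 93.6 F [-0.7  0.4 -4.8] op 0.476 ff 64 q [ 0.04  0.31  1.69  0.    1.14 -0.03]
[-0.0053, -0.0006, 0.0526] [-0.0024, -0.0001, 0.0102] mm 40 deg 1
306 231
```

View pics/g5.png

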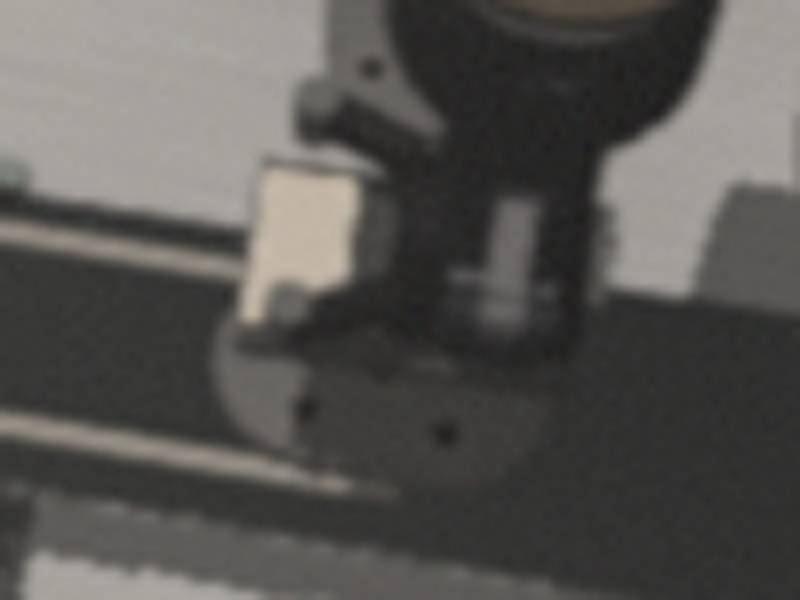

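```bash
python3 - <<'E'
from h import *
p=pickle.load(open("p0.pkl","rb"))["top"]
f=lambda l,z:p2w(p,[((a+.5)*.15-.5+120,(b+.5)*.15-.5+263) for a,b in l],z)[:,:2].round(4).tolist()
for z in(0,.007,.02):print("back",f([(72,297),(243,303)],z),"front",f([(108,40),(240,43)],z))
s=pickle.load(open("s5.pkl","rb"))
for z in(.13,.15,.17):print("scene front",p2w(s,[((a+.5)/8-.5+306,(b+.5)/8-.5+231) for a,b in [(265,158),(240,325)]],z)[:,:2].round(4).tolist())
E
```

```text
back [[0.4003, 0.44], [0.3968, 0.3804]] front [[0.489, 0.4275], [0.4868, 0.3813]]
back [[0.4006, 0.4373], [0.397, 0.3781]] front [[0.4888, 0.4249], [0.4865, 0.379]]
back [[0.4011, 0.4324], [0.3976, 0.3738]] front [[0.4883, 0.4201], [0.4861, 0.3747]]
scene front [[0.6135, 0.0581], [0.6643, 0.0623]]
scene front [[0.624, 0.0596], [0.6736, 0.0637]]
scene front [[0.6345, 0.061], [0.6829, 0.065]]
```

The toe piece hangs level with its jaw (white plate at 300,240) towards the heel pad. Lowering it.

Emit:
arm_command --steps '[{"translation": [-0.006, -0.0006, 0.03], "twist": [-0.002, 0, 0.01], "fingers": -1}, {"translation": [-0.006, -0.0006, 0.06], "twist": [-0.002, 0, 0.01], "fingers": -1}, {"translation": [-0.006, -0.0006, 0.075], "twist": [-0.002, 0, 0.01], "fingers": -1}, {"translation": [-0.006, -0.0006, 0.075], "twist": [-0.002, 0, 0.01], "fingers": -1}, {"translation": [-0.006, -0.0006, 0.075], "twist": [-0.002, 0, 0.01], "fingers": -1}]'

```text
time: 16.12
eef_pos: [0.6436, 0.1197, 0.1154]
tcp_rot: [0.689, 0.725, 0.001, 0.001]
contact_force: [0.7, -0.1, -4.9]
opening: 0.476
finger_force: 63.3
```

```bash
python3 mv.py .6419,.1197,.1095,93.0
```

```text
t 16.12 [0.6436 0.1197 0.1154] yaw 92.9 F [ 0.7 -0.1 -4.9] op 0.476 ff 63 q [ 0.03  0.37  1.72  0.    1.04 -0.02]
[0.0001, -0.0023, 0.0079] [0.0034, -0.0001, -0.0011] mm 6 deg 0
```

Emit:
arm_command --steps '[{"translation": [0, -0.002, 0.004], "twist": [0.003, 0, -0.001], "fingers": -1}, {"translation": [0, -0.002, 0.006], "twist": [0.003, 0, -0.001], "fingers": -1}, {"translation": [0, -0.002, 0.008], "twist": [0.003, 0, -0.001], "fingers": -1}, {"translation": [0, -0.002, 0.008], "twist": [0.003, 0, -0.001], "fingers": -1}]'

```text
time: 16.62
eef_pos: [0.6416, 0.1196, 0.1098]
tcp_rot: [0.689, 0.725, -0.0, -0.0]
contact_force: [-4.6, 0.7, 4.9]
opening: 0.477
finger_force: 64.5
```

```bash
python3 mv.py .6419,.1197,.1095,93.0
```

```text
t 16.62 [0.6416 0.1196 0.1098] yaw 93.0 F [-4.6  0.7  4.9] op 0.477 ff 64 q [ 0.03  0.38  1.73  0.    1.03 -0.02]
[0.0002, 0.0004, 0.0004] [-0.0012, -0.0001, -0.0005] mm 0 deg 0
```

Emit:
arm_command --steps '[{"translation": [0, 0, 0], "twist": [0, 0, 0], "fingers": 0.1}, {"translation": [0, 0, 0], "twist": [0, 0, 0], "fingers": 0.4}, {"translation": [0, 0, 0], "twist": [0, 0, 0], "fingers": 0.6}, {"translation": [0, 0, -0.07], "twist": [0, 0, 0], "fingers": 0.6}, {"translation": [0, 0, -0.15], "twist": [0, 0, 0], "fingers": 0.6}]'

```text
time: 17.25
eef_pos: [0.6407, 0.1193, 0.22]
tcp_rot: [0.689, 0.725, -0.002, -0.002]
contact_force: [0.6, -0.8, 0.5]
opening: 0.802
finger_force: 0.0
```

```bash
python3 mv.py .4578,.0786,.22,40
```

```text
t 17.25 [0.6407 0.1193 0.22  ] yaw 93.0 F [ 0.6 -0.8  0.5] op 0.802 ff 0 q [ 0.03  0.26  1.66  0.    1.22 -0.02]
[-0.0416, -0.2464, 0.0012] [-0.0047, 0.0021, 0.8826] mm 187 deg 53
```

Emit:
arm_command --steps '[{"translation": [-0.0416, -0.246, 0], "twist": [0, 0, 0.88], "fingers": 0.7}, {"translation": [-0.0416, -0.246, 0], "twist": [0, 0, 0.88], "fingers": 0.7}, {"translation": [-0.0416, -0.246, 0], "twist": [0, 0, 0.88], "fingers": 0.7}, {"translation": [-0.0416, -0.246, 0], "twist": [0, 0, 0.88], "fingers": 0.7}, {"translation": [-0.0416, -0.246, 0], "twist": [0, 0, 0.88], "fingers": 0.7}]'

```text
time: 17.88
eef_pos: [0.4581, 0.0786, 0.2211]
tcp_rot: [0.94, 0.341, -0.0, -0.0]
contact_force: [0.2, 0.3, 0.0]
opening: 0.852
finger_force: 0.0
```

```bash
python3 mv.py .4578,.0786,.09,13.7; python3 - <<'E'
from plant import *;from h import *
p=read_camera("top");s=read_camera("scene");pickle.dump((p,s),open("p6.pkl","wb"))
u,v=w2p(p,[.6407,.1011,.1])[0].astype(int);a=p["pixels"][v-30:v+30,u-40:u+40]
u,v=w2p(s,[.6407,.1011,.1])[0].astype(int);b=s["pixels"][v-30:v+30,u-40:u+40]
print(u-40,v-30,w2p(p,[.6407,.1011,.1])[0].astype(int))
cv2.imwrite("pics/g6.png",np.hstack([cv2.resize(q[:,:,::-1],(400,300),interpolation=cv2.INTER_CUBIC) for q in (a,b)]))
E
```

```text
t 17.88 [0.4581 0.0786 0.2211] yaw 39.8 F [0.2 0.3 0. ] op 0.852 ff 0 q [-0.05 -0.17  2.1  -0.    1.2   0.83]
[-0.0003, -0.0002, 0.1748] [-0.0001, 0.0002, 0.4353] mm 131 deg 26
314 241 [270 192]
```

View pics/g6.png

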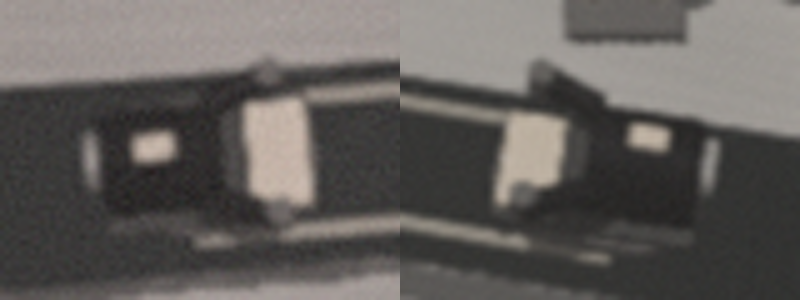

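The toe piece stands upright on the spacer, jaw towards the heel pad. In the top crop the front edge runs (308,100)–(313,205).

```bash
python3 - <<'E'
from h import *
p,s=pickle.load(open("p6.pkl","rb"))
print("expect .643 .0562")
for z in(.08,.09):
    print(p2w(p,[((a+.5)/5-.5+230,(b+.5)/5-.5+162) for a,b in[(308,100),(315,205)]],z)[:,:2].round(4).tolist(),"back",p2w(p,[((a+.5)/5-.5+230,(b+.5)/5-.5+162) for a,b in[(86,135),(94,195)]],.10)[:,:2].round(4).tolist(),
    "scene",p2w(s,[((a+.5-400)/5-.5+314,(b+.5)/5-.5+241) for a,b in[(505,112),(495,208)]],z)[:,:2].round(4).tolist())
E
python3 mv.py .4578,.0786,.09,13.7
```

```text
expect .643 .0562
[[0.6672, 0.0566], [0.6207, 0.0546]] back [[0.6507, 0.1511], [0.6246, 0.148]] scene [[0.6214, 0.0525], [0.6689, 0.0585]]
[[0.6652, 0.056], [0.6192, 0.0539]] back [[0.6507, 0.1511], [0.6246, 0.148]] scene [[0.6263, 0.0532], [0.6733, 0.0591]]
t 17.98 [0.4588 0.0787 0.2212] yaw 40.2 F [0.5 0.3 1.1] op 0.847 ff 0 q [-0.05 -0.16  2.1   0.    1.2   0.82]
[-0.0011, -0.0008, 0.175] [-0.0002, 0.0004, 0.4411] mm 131 deg 26
```

Emit:
arm_command --steps '[{"translation": [0, 0, 0.06], "twist": [0, 0, 0.435], "fingers": 0.7}, {"translation": [0, 0, 0.12], "twist": [0, 0, 0.435], "fingers": 0.7}, {"translation": [0, 0, 0.175], "twist": [0, 0, 0.435], "fingers": 0.7}, {"translation": [0, 0, 0.175], "twist": [0, 0, 0.435], "fingers": 0.7}, {"translation": [0, 0, 0.175], "twist": [0, 0, 0.435], "fingers": 0.7}]'

```text
time: 18.6
eef_pos: [0.46, 0.0787, 0.0912]
tcp_rot: [0.992, 0.124, 0.0, 0.0]
contact_force: [0.7, 1.3, -0.4]
opening: 0.852
finger_force: 0.0
```

```bash
python3 mv.py .4578,.0786,.0136,13.7
```

```text
t 18.60 [0.46   0.0787 0.0912] yaw 14.2 F [ 0.7  1.3 -0.4] op 0.852 ff 0 q [-0.05  0.02  2.19 -0.    0.92  1.27]
[-0.0029, -0.0006, 0.1034] [0.0002, -0.0005, 0.0085] mm 78 deg 1
```

Toe piece is within about 1 mm. Now the long spacer.

Emit:
arm_command --steps '[{"translation": [-0.003, -0.0006, 0.04], "twist": [0, 0, 0.0085], "fingers": 0.7}, {"translation": [-0.003, -0.0006, 0.08], "twist": [0, 0, 0.0085], "fingers": 0.7}, {"translation": [-0.003, -0.0006, 0.099], "twist": [0, 0, 0.0085], "fingers": 0.7}, {"translation": [-0.003, -0.0006, 0.1032], "twist": [0, 0, 0.0085], "fingers": 0.7}, {"translation": [-0.003, -0.0006, 0.1032], "twist": [0, 0, 0.0085], "fingers": 0.7}]'

```text
time: 19.23
eef_pos: [0.4574, 0.0786, 0.0135]
tcp_rot: [0.993, 0.118, 0.0, 0.0]
contact_force: [-1.2, 0.4, 0.2]
opening: 0.855
finger_force: 0.0
```

```bash
python3 mv.py .4578,.0786,.0138,13.7
```

```text
t 19.23 [0.4574 0.0786 0.0135] yaw 13.6 F [-1.2  0.4  0.2] op 0.855 ff 0 q [-0.05  0.18  2.22  0.    0.75  1.28]
[0.0005, 0.0002, -0.0005] [0.0001, -0.0005, -0.0019] mm 1 deg 0
```

Emit:
arm_command --steps '[{"translation": [0.0005, 0, 0], "twist": [0, 0, 0], "fingers": -1}, {"translation": [0.0005, 0, 0], "twist": [0, 0, 0], "fingers": -1}, {"translation": [0.0005, 0, 0], "twist": [0, 0, 0], "fingers": -1}, {"translation": [0.0005, 0, 0], "twist": [0, 0, 0], "fingers": -1}]' --grip_force 40

```text
time: 19.73
eef_pos: [0.4582, 0.0787, 0.014]
tcp_rot: [0.993, 0.118, 0.001, 0.0]
contact_force: [-0.5, 0.1, 6.1]
opening: 0.687
finger_force: 47.6
```

```bash
python3 mv.py .57,-.08,.18,50
```

```text
t 19.73 [0.4582 0.0787 0.014 ] yaw 13.6 F [-0.5  0.1  6.1] op 0.687 ff 48 q [-0.05  0.18  2.21  0.    0.75  1.29]
[0.0956, 0.2407, -0.2211] [0.0007, -0.0013, -0.6073] mm 255 deg 36
```

Emit:
arm_command --steps '[{"translation": [0, 0, -0.083], "twist": [0, 0, 0], "fingers": -1}, {"translation": [0, 0.05, -0.166], "twist": [0, 0, -0.1], "fingers": -1}, {"translation": [0.096, 0.24, -0.221], "twist": [0, 0, -0.607], "fingers": -1}, {"translation": [0.096, 0.24, -0.221], "twist": [0, 0, -0.607], "fingers": -1}, {"translation": [0.096, 0.24, -0.221], "twist": [0, 0, -0.607], "fingers": -1}]'

```text
time: 20.35
eef_pos: [0.5704, -0.0814, 0.1792]
tcp_rot: [0.905, 0.424, 0.0, 0.0]
contact_force: [0.1, 0.7, -1.7]
opening: 0.685
finger_force: 44.5
```

```bash
python3 mv.py .6577,-.1792,.12,93
```

```text
t 20.35 [ 0.5704 -0.0814  0.1792] yaw 50.2 F [ 0.1  0.7 -1.7] op 0.685 ff 45 q [-0.32  0.14  1.88 -0.    1.12  0.38]
[-0.0258, 0.1729, 0.0791] [0.0004, 0.0004, -0.7127] mm 144 deg 43
```

Emit:
arm_command --steps '[{"translation": [-0.026, 0.173, 0.02], "twist": [0, 0, -0.712], "fingers": -1}, {"translation": [-0.026, 0.173, 0.02], "twist": [0, 0, -0.712], "fingers": -1}, {"translation": [-0.026, 0.173, 0.079], "twist": [0, 0, -0.712], "fingers": -1}, {"translation": [-0.026, 0.173, 0.079], "twist": [0, 0, -0.712], "fingers": -1}, {"translation": [-0.026, 0.173, 0.079], "twist": [0, 0, -0.712], "fingers": -1}]'

```text
time: 20.98
eef_pos: [0.6552, -0.1777, 0.1171]
tcp_rot: [0.691, 0.723, -0.001, -0.002]
contact_force: [0.7, -0.4, -1.4]
opening: 0.689
finger_force: 44.5
```

Emit:
arm_command --steps '[{"translation": [0, 0, 0], "twist": [0, 0, 0], "fingers": -1}, {"translation": [0, 0, 0], "twist": [0, 0, 0], "fingers": -1}]'

```text
time: 21.22
eef_pos: [0.6563, -0.1777, 0.1197]
tcp_rot: [0.691, 0.723, -0.0, 0.0]
contact_force: [-0.6, 0.0, -1.5]
opening: 0.689
finger_force: 44.5
```

```bash
python3 mv.py .6577,-.1792,.08,93
```

```text
t 21.23 [ 0.6563 -0.1777  0.1197] yaw 92.6 F [-0.6  0.  -1.5] op 0.689 ff 44 q [-0.41  0.42  1.65 -0.    1.07 -0.46]
[-0.002, 0.0018, 0.0529] [0.0001, 0.0007, -0.0061] mm 40 deg 0
```

Emit:
arm_command --steps '[{"translation": [-0.002, 0.0018, 0.025], "twist": [0, 0.0007, -0.006], "fingers": -1}, {"translation": [-0.002, 0.0018, 0.045], "twist": [0, 0.0007, -0.006], "fingers": -1}, {"translation": [-0.002, 0.0018, 0.053], "twist": [0, 0.0007, -0.006], "fingers": -1}, {"translation": [-0.002, 0.0018, 0.053], "twist": [0, 0.0007, -0.006], "fingers": -1}, {"translation": [-0.002, 0.0018, 0.053], "twist": [0, 0.0007, -0.006], "fingers": -1}]'

```text
time: 21.85
eef_pos: [0.6569, -0.1791, 0.0781]
tcp_rot: [0.688, 0.726, -0.0, -0.001]
contact_force: [0.4, 0.0, -1.2]
opening: 0.691
finger_force: 44.5
```

```bash
python3 mv.py .6577,-.1792,.078,93
```

```text
t 21.85 [ 0.6569 -0.1791  0.0781] yaw 93.0 F [ 0.4  0.  -1.2] op 0.691 ff 45 q [-0.41  0.48  1.66  0.    1.   -0.47]
[-0.0002, 0.001, 0.0001] [-0.0022, -0.0012, 0.0008] mm 1 deg 0
```

Emit:
arm_command --steps '[{"translation": [0, 0.001, 0.0008], "twist": [-0.002, -0.001, 0.001], "fingers": -1}, {"translation": [0, 0.001, 0.0012], "twist": [-0.002, -0.001, 0.001], "fingers": -1}, {"translation": [0, 0.001, 0.0012], "twist": [-0.002, -0.001, 0.001], "fingers": -1}]'

```text
time: 22.22
eef_pos: [0.6579, -0.1792, 0.078]
tcp_rot: [0.688, 0.725, 0.0, 0.0]
contact_force: [-1.7, 0.7, 2.0]
opening: 0.689
finger_force: 44.8
```

Emit:
arm_command --steps '[{"translation": [0, 0, 0], "twist": [0, 0, 0], "fingers": 0.2}, {"translation": [0, 0, 0], "twist": [0, 0, 0], "fingers": 0.6}, {"translation": [0, 0, 0], "twist": [0, 0, 0], "fingers": 0.7}, {"translation": [0, 0, -0.07], "twist": [0, 0, 0], "fingers": 0.7}, {"translation": [0, 0, -0.15], "twist": [0, 0, 0], "fingers": 0.6}]'

```text
time: 22.85
eef_pos: [0.657, -0.1788, 0.1894]
tcp_rot: [0.688, 0.725, -0.0, -0.002]
contact_force: [0.6, 0.2, 0.9]
opening: 0.8
finger_force: 0.0
```

```bash
python3 mv.py .48,-.28,.2,40
```

```text
t 22.85 [ 0.657  -0.1788  0.1894] yaw 93.0 F [0.6 0.2 0.9] op 0.800 ff 0 q [-0.41  0.35  1.61  0.    1.18 -0.47]
[-0.1225, -0.2428, -0.0136] [-0.0032, -0.0002, 0.8832] mm 204 deg 53
```

Emit:
arm_command --steps '[{"translation": [-0.1225, -0.243, -0.0136], "twist": [0, 0, 0.883], "fingers": 0.5}, {"translation": [-0.1225, -0.243, -0.0136], "twist": [0, 0, 0.883], "fingers": 0.5}, {"translation": [-0.1225, -0.243, -0.0136], "twist": [0, 0, 0.883], "fingers": 0.5}, {"translation": [-0.1225, -0.243, -0.0136], "twist": [0, 0, 0.883], "fingers": 0.5}, {"translation": [-0.1225, -0.243, -0.0136], "twist": [0, 0, 0.883], "fingers": 0.5}]'

```text
time: 23.48
eef_pos: [0.4794, -0.2814, 0.2007]
tcp_rot: [0.941, 0.338, 0.0, 0.001]
contact_force: [0.5, -0.0, -0.6]
opening: 0.749
finger_force: 0.0
```

```bash
python3 - <<'E'
from holes import *
look([[0.0132, 0.0527], [0.0187, -0.051], [-0.0188, 0.051], [-0.0132, -0.0527]],[.6555,-.1783],.074,("top","scene"))
E
python3 mv.py .4956,-.2412,.11,0
```

```text
top [ 0.656  -0.1787] [[0.0136, 0.0526], [0.0184, -0.0511], [-0.0186, 0.0512], [-0.0134, -0.0528]]
scene [ 0.6572 -0.1795] [[0.0134, 0.0527], [0.0186, -0.0512], [-0.0189, 0.0512], [-0.0132, -0.0528]]
t 23.57 [ 0.4804 -0.2808  0.2006] yaw 40.0 F [-0.4 -0.6  0.6] op 0.753 ff 0 q [-0.71  0.07  1.92  0.    1.15  0.16]
[0.0494, -0.0276, 0.1208] [0.0009, -0.0008, 0.6662] mm 100 deg 40
```

Long spacer is within 0.7 mm. Now the brake.

Emit:
arm_command --steps '[{"translation": [0.0494, -0.0276, 0], "twist": [0, 0, 0.666], "fingers": 0.5}, {"translation": [0.0494, -0.0276, 0.05], "twist": [0, 0, 0.666], "fingers": 0.5}, {"translation": [0.0494, -0.0276, 0.1], "twist": [0, 0, 0.666], "fingers": 0.5}, {"translation": [0.0494, -0.0276, 0.12], "twist": [0, 0, 0.666], "fingers": 0.5}, {"translation": [0.0494, -0.0276, 0.12], "twist": [0, 0, 0.666], "fingers": 0.5}]'

```text
time: 24.2
eef_pos: [0.4951, -0.2398, 0.1087]
tcp_rot: [1.0, 0.003, -0.001, -0.001]
contact_force: [0.1, -0.1, 0.5]
opening: 0.753
finger_force: 0.0
```

```bash
python3 mv.py .4956,-.2412,.028,0
```

```text
t 24.20 [ 0.4951 -0.2398  0.1087] yaw 0.3 F [ 0.1 -0.1  0.5] op 0.753 ff 0 q [-0.64  0.18  1.99  0.    0.98  0.93]
[0.0009, 0.0021, 0.1076] [-0.0019, 0.0023, 0.0054] mm 81 deg 0
```

Emit:
arm_command --steps '[{"translation": [0.001, 0.002, 0.04], "twist": [-0.002, 0.002, 0.005], "fingers": 0.5}, {"translation": [0.001, 0.002, 0.08], "twist": [-0.002, 0.002, 0.005], "fingers": 0.5}, {"translation": [0.001, 0.002, 0.103], "twist": [-0.002, 0.002, 0.005], "fingers": 0.5}, {"translation": [0.001, 0.002, 0.107], "twist": [-0.002, 0.002, 0.005], "fingers": 0.5}, {"translation": [0.001, 0.002, 0.107], "twist": [-0.002, 0.002, 0.005], "fingers": 0.5}]'

```text
time: 24.82
eef_pos: [0.4973, -0.2427, 0.0312]
tcp_rot: [1.0, -0.002, 0.002, 0.002]
contact_force: [0.5, 0.1, -0.1]
opening: 0.748
finger_force: 0.0
```

Emit:
arm_command --steps '[{"translation": [0, 0, 0], "twist": [0, 0, 0], "fingers": -1}, {"translation": [0, 0, 0], "twist": [0, 0, 0], "fingers": -1}, {"translation": [0, 0, 0], "twist": [0, 0, 0], "fingers": -1}, {"translation": [0, 0, 0], "twist": [0, 0, 0], "fingers": -1}, {"translation": [0, 0, 0], "twist": [0, 0, 0], "fingers": -1}]' --grip_force 50

```text
time: 25.45
eef_pos: [0.4976, -0.243, 0.0317]
tcp_rot: [1.0, -0.002, 0.002, 0.002]
contact_force: [0.6, -0.8, 5.4]
opening: 0.455
finger_force: 52.9
```

```bash
python3 mv.py .56,-.2,.2,40
```

```text
t 25.45 [ 0.4976 -0.243   0.0317] yaw -0.2 F [ 0.6 -0.8  5.4] op 0.455 ff 53 q [-0.64  0.31  2.   -0.    0.83  0.94]
[0.084, -0.0569, -0.2242] [0.0051, -0.0032, -0.6707] mm 185 deg 40
```

Emit:
arm_command --steps '[{"translation": [0, 0, -0.083], "twist": [0, 0, 0], "fingers": -1}, {"translation": [0, 0, -0.166], "twist": [0.005, -0.003, -0.1], "fingers": -1}, {"translation": [0.084, -0.057, -0.224], "twist": [0.005, -0.003, -0.67], "fingers": -1}, {"translation": [0.084, -0.057, -0.224], "twist": [0.005, -0.003, -0.67], "fingers": -1}, {"translation": [0.084, -0.057, -0.224], "twist": [0.005, -0.003, -0.67], "fingers": -1}]'

```text
time: 26.08
eef_pos: [0.5606, -0.1984, 0.1992]
tcp_rot: [0.944, 0.329, 0.0, -0.0]
contact_force: [-0.5, 0.5, -1.6]
opening: 0.459
finger_force: 52.2
```

```bash
python3 mv.py .6557,-.1327,.16,93
```

```text
t 26.07 [ 0.5606 -0.1984  0.1992] yaw 38.5 F [-0.5  0.5 -1.6] op 0.459 ff 52 q [-0.51  0.16  1.82  0.    1.16  0.39]
[0.1537, 0.0104, 0.0523] [-0.0006, -0.0007, -0.9088] mm 122 deg 55
```

Emit:
arm_command --steps '[{"translation": [0.1537, 0.01, 0], "twist": [0, 0, -0.9], "fingers": -1}, {"translation": [0.1537, 0.01, 0], "twist": [0, 0, -0.9], "fingers": -1}, {"translation": [0.1537, 0.01, 0], "twist": [0, 0, -0.9], "fingers": -1}, {"translation": [0.1537, 0.01, 0.052], "twist": [0, 0, -0.9], "fingers": -1}, {"translation": [0.1537, 0.01, 0.052], "twist": [0, 0, -0.9], "fingers": -1}]'

```text
time: 26.7
eef_pos: [0.6513, -0.1328, 0.1529]
tcp_rot: [0.694, 0.72, -0.002, -0.006]
contact_force: [0.1, 0.0, -2.0]
opening: 0.46
finger_force: 52.0
```

Emit:
arm_command --steps '[{"translation": [0, 0, 0], "twist": [0, 0, 0], "fingers": -1}, {"translation": [0, 0, 0], "twist": [0, 0, 0], "fingers": -1}]'

```text
time: 26.95
eef_pos: [0.6547, -0.1343, 0.1593]
tcp_rot: [0.697, 0.717, -0.0, -0.001]
contact_force: [0.3, 0.5, -1.6]
opening: 0.46
finger_force: 52.1
```

```bash
python3 mv.py .6552,-.1323,.108,93
```

```text
t 26.95 [ 0.6547 -0.1343  0.1593] yaw 91.5 F [ 0.3  0.5 -1.6] op 0.460 ff 52 q [-0.35  0.35  1.66  0.    1.13 -0.38]
[0.0026, 0.0008, 0.0684] [-0.0017, -0.0016, -0.0242] mm 51 deg 1
```

Emit:
arm_command --steps '[{"translation": [0.0026, 0.001, 0.03], "twist": [-0.002, -0.0016, -0.024], "fingers": -1}, {"translation": [0.0026, 0.001, 0.055], "twist": [-0.002, -0.0016, -0.024], "fingers": -1}, {"translation": [0.0026, 0.001, 0.067], "twist": [-0.002, -0.0016, -0.024], "fingers": -1}, {"translation": [0.0026, 0.001, 0.067], "twist": [-0.002, -0.0016, -0.024], "fingers": -1}, {"translation": [0.0026, 0.001, 0.067], "twist": [-0.002, -0.0016, -0.024], "fingers": -1}]'

```text
time: 27.58
eef_pos: [0.6559, -0.1325, 0.1098]
tcp_rot: [0.688, 0.726, 0.0, 0.001]
contact_force: [-0.2, 0.0, -1.7]
opening: 0.463
finger_force: 52.1
```

```bash
python3 mv.py .6552,-.1323,.1057,93
```

```text
t 27.57 [ 0.6559 -0.1325  0.1098] yaw 93.1 F [-0.2  0.  -1.7] op 0.463 ff 52 q [-0.35  0.41  1.69  0.    1.04 -0.41]
[0.0003, -0.0009, 0.0054] [0.0014, 0.0005, 0.002] mm 4 deg 0
```

Emit:
arm_command --steps '[{"translation": [0, -0.001, 0.003], "twist": [0.0014, 0, 0.002], "fingers": -1}, {"translation": [0, -0.001, 0.005], "twist": [0.0014, 0, 0.002], "fingers": -1}, {"translation": [0, -0.001, 0.006], "twist": [0.0014, 0, 0.002], "fingers": -1}, {"translation": [0, -0.001, 0.006], "twist": [0.0014, 0, 0.002], "fingers": -1}]'

```text
time: 28.08
eef_pos: [0.6549, -0.1325, 0.1058]
tcp_rot: [0.688, 0.726, -0.0, -0.0]
contact_force: [-2.8, 0.5, 5.6]
opening: 0.458
finger_force: 52.9
```

Contact. Release, rise, and stage for the heel piece.

Emit:
arm_command --steps '[{"translation": [0, 0, 0], "twist": [0, 0, 0], "fingers": 0.1}, {"translation": [0, 0, 0], "twist": [0, 0, 0], "fingers": 0.3}, {"translation": [0, 0, 0], "twist": [0, 0, 0], "fingers": 0.4}, {"translation": [0, 0, -0.07], "twist": [0, 0, 0], "fingers": 0.4}, {"translation": [0, 0, -0.15], "twist": [0, 0, 0], "fingers": 0.5}]'

```text
time: 28.7
eef_pos: [0.6537, -0.132, 0.2159]
tcp_rot: [0.688, 0.725, -0.001, -0.002]
contact_force: [0.9, -0.7, -0.0]
opening: 0.752
finger_force: 0.0
```

```bash
python3 mv.py .47,-.08,.23,40 .449,-.0796,.18,40
```

```text
t 28.70 [ 0.6537 -0.132   0.2159] yaw 93.0 F [ 0.9 -0.7 -0. ] op 0.752 ff 0 q [-0.35  0.3   1.62 -0.    1.22 -0.4 ]
[0.0821, -0.2411, -0.0174] [-0.0053, 0.0008, 0.8836] mm 191 deg 53
[0.084, -0.2687, 0.0494] [-0.0053, 0.0008, 0.8836] mm 214 deg 53
```

Emit:
arm_command --steps '[{"translation": [0.084, -0.269, -0.017], "twist": [0, 0, 0.883], "fingers": 0.6}, {"translation": [0.084, -0.269, -0.017], "twist": [0, 0, 0.883], "fingers": 0.6}, {"translation": [0.084, -0.269, -0.017], "twist": [0, 0, 0.883], "fingers": 0.6}, {"translation": [0.084, -0.269, -0.017], "twist": [0, 0, 0.883], "fingers": 0.6}, {"translation": [0.084, -0.269, -0.017], "twist": [0, 0, 0.883], "fingers": 0.6}]'

```text
time: 29.32
eef_pos: [0.4484, -0.0794, 0.23]
tcp_rot: [0.941, 0.34, -0.0, 0.0]
contact_force: [0.6, -0.8, 0.4]
opening: 0.798
finger_force: 0.0
```

```bash
python3 mv.py .4488,-.0796,.15,6.8; python3 - <<'E'
from plant import *;from h import *
p=read_camera("top");s=read_camera("scene");pickle.dump((p,s),open("p7.pkl","wb"))
q=[]
for c in(p,s):
    u,v=w2p(c,[.655,-.18,.09])[0].astype(int);print(u-48,v-36)
    q.append(cv2.resize(c["pixels"][v-36:v+36,u-48:u+48,::-1],(400,300),interpolation=cv2.INTER_CUBIC))
cv2.imwrite("pics/g7.png",np.hstack(q))
E
```

```text
t 29.32 [ 0.4484 -0.0794  0.23  ] yaw 39.7 F [ 0.6 -0.8  0.4] op 0.798 ff 0 q [-0.4  -0.2   2.12 -0.    1.22  0.48]
[0.0003, 0.0006, 0.1066] [0.0001, 0.0007, 0.5485] mm 80 deg 33
352 147
184 216
```

View pics/g7.png

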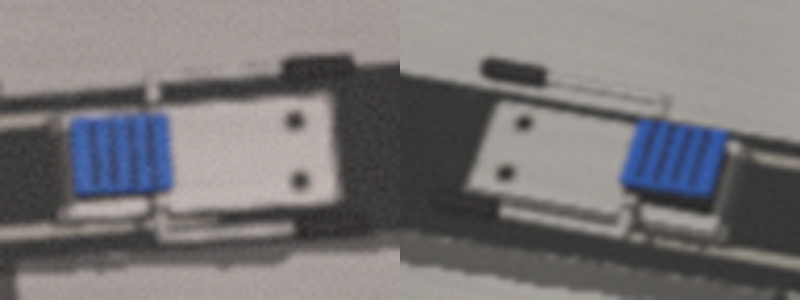

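The brake lies flat with its pedal towards the toe. In the top crop its plate end runs (330,95)–(342,203), with holes at (295,121) and (300,181). Checking position.

```bash
python3 - <<'E'
from h import *
p0=pickle.load(open("p0.pkl","rb"))["top"];p,s=pickle.load(open("p7.pkl","rb"))
def gl(q):return cv2.cvtColor(q["pixels"],cv2.COLOR_RGB2GRAY)
def hs(q,l,sc,x0,y0,z):
    h=[((a+.5)/sc-.5+x0,(b+.5)/sc-.5+y0) for a,b in l]
    for _ in range(2):h=[hole(gl(q),*k) for k in h]
    return p2w(q,h,z)[:,:2]
H0=hs(p0,[(141,391),(234,390)],1/.15,398,243,.005);print("start holes",H0.round(4).tolist())
H=hs(p,[(295,121),(300,181)],400/96,352,147,.079);print("top",H.round(4).tolist())
Hs=hs(s,[(523-400,123),(505-400,173)],400/96,184,216,.079);print("scene",Hs.round(4).tolist())
E=p2w(p,[((a+.5)*96/400-.5+352,(b+.5)*96/400-.5+147) for a,b in [(330,95),(342,203)]],.079)[:,:2];print("end",E.round(4).tolist(),E.mean(0),"expect .6592 -.2482")
a=np.radians(93.03);ex=np.array([np.cos(a),np.sin(a)]);ey=np.array([-ex[1],ex[0]])
for c,n in((H,"top"),(Hs,"scene")):
    d=c.mean(0)-[.6555,-.1783];print(n,"hole mid in pad frame",(d@ex).round(4),(d@ey).round(4),"yaw",np.degrees(np.arctan2(*(c[0]-c[1])[::-1]))-90)
E
```

```text
start holes [[0.3965, -0.2242], [0.3964, -0.2561]]
top [[0.6726, -0.2304], [0.6407, -0.2318]]
scene [[0.6422, -0.2327], [0.6741, -0.2315]]
end [[0.6857, -0.2495], [0.6282, -0.2533]] [ 0.65693841 -0.25138522] expect .6592 -.2482
top hole mid in pad frame -0.0528 0.0017 yaw -87.5811353717745
scene hole mid in pad frame -0.0539 0.0002 yaw -267.9898862009409
```

Brake is within about 1 mm along and 1–1.5 mm across, yaw within 0.5°. Good. Picking up the sound heel piece.

Emit:
arm_command --steps '[{"translation": [0, 0.0006, 0.04], "twist": [0, 0, 0.548], "fingers": 0.6}, {"translation": [0, 0.0006, 0.08], "twist": [0, 0, 0.548], "fingers": 0.6}, {"translation": [0, 0.0006, 0.1066], "twist": [0, 0, 0.548], "fingers": 0.6}, {"translation": [0, 0.0006, 0.1066], "twist": [0, 0, 0.548], "fingers": 0.6}, {"translation": [0, 0.0006, 0.1066], "twist": [0, 0, 0.548], "fingers": 0.6}]'

```text
time: 30.05
eef_pos: [0.4508, -0.0806, 0.1508]
tcp_rot: [0.998, 0.064, -0.0, 0.0]
contact_force: [0.1, 0.5, 0.7]
opening: 0.797
finger_force: 0.0
```

```bash
python3 mv.py .4488,-.0796,.048,6.8
```

```text
t 30.05 [ 0.4508 -0.0806  0.1508] yaw 7.4 F [0.1 0.5 0.7] op 0.797 ff 0 q [-0.4  -0.09  2.18 -0.    1.06  1.04]
[-0.0024, -0.0018, 0.1371] [0.0004, 0.0003, 0.0097] mm 103 deg 1
```

Emit:
arm_command --steps '[{"translation": [-0.0024, -0.0018, 0.04], "twist": [0, 0, 0.01], "fingers": 0.6}, {"translation": [-0.0024, -0.0018, 0.09], "twist": [0, 0, 0.01], "fingers": 0.6}, {"translation": [-0.0024, -0.0018, 0.13], "twist": [0, 0, 0.01], "fingers": 0.6}, {"translation": [-0.0024, -0.0018, 0.137], "twist": [0, 0, 0.01], "fingers": 0.6}, {"translation": [-0.0024, -0.0018, 0.137], "twist": [0, 0, 0.01], "fingers": 0.6}]'

```text
time: 30.68
eef_pos: [0.449, -0.0797, 0.0484]
tcp_rot: [0.998, 0.058, 0.0, 0.0]
contact_force: [0.5, 1.4, 0.1]
opening: 0.794
finger_force: 0.0
```

Emit:
arm_command --steps '[{"translation": [0, 0, 0], "twist": [0, 0, 0], "fingers": -1}, {"translation": [0, 0, 0], "twist": [0, 0, 0], "fingers": -1}, {"translation": [0, 0, 0], "twist": [0, 0, 0], "fingers": -1}, {"translation": [0, 0, 0], "twist": [0, 0, 0], "fingers": -1}, {"translation": [0, 0, 0], "twist": [0, 0, 0], "fingers": -1}]' --grip_force 60

```text
time: 31.3
eef_pos: [0.4495, -0.0799, 0.0492]
tcp_rot: [0.998, 0.057, 0.001, 0.001]
contact_force: [-1.2, 1.1, 6.5]
opening: 0.512
finger_force: 62.2
```

```bash
python3 mv.py .53,-.18,.22,45
```

```text
t 31.30 [ 0.4495 -0.0799  0.0492] yaw 6.6 F [-1.2  1.1  6.5] op 0.512 ff 62 q [-0.4   0.08  2.23 -0.    0.83  1.06]
[0.0917, 0.1453, -0.2273] [0.0021, -0.001, -0.6401] mm 214 deg 38
```

Emit:
arm_command --steps '[{"translation": [0, 0, -0.083], "twist": [0, 0, 0], "fingers": -1}, {"translation": [0, 0, -0.166], "twist": [0, 0, 0], "fingers": -1}, {"translation": [0.0917, 0.145, -0.227], "twist": [0, 0, -0.64], "fingers": -1}, {"translation": [0.0917, 0.145, -0.227], "twist": [0, 0, -0.64], "fingers": -1}, {"translation": [0.0917, 0.145, -0.227], "twist": [0, 0, -0.64], "fingers": -1}]'

```text
time: 31.92
eef_pos: [0.5308, -0.1823, 0.219]
tcp_rot: [0.943, 0.334, 0.0, 0.001]
contact_force: [0.3, 1.4, -5.3]
opening: 0.506
finger_force: 63.6
```

```bash
python3 mv.py .6589,-.2163,.19,92.8
```

```text
t 31.93 [ 0.5308 -0.1823  0.219 ] yaw 39.0 F [ 0.3  1.4 -5.3] op 0.506 ff 64 q [-0.51  0.06  1.89 -0.    1.19  0.38]
[0.1041, 0.1426, 0.0392] [0.0028, 0.0015, -0.8961] mm 136 deg 54
```

Emit:
arm_command --steps '[{"translation": [0.104, 0.1426, 0], "twist": [0, 0, -0.89], "fingers": -1}, {"translation": [0.104, 0.1426, 0], "twist": [0, 0, -0.89], "fingers": -1}, {"translation": [0.104, 0.1426, 0.02], "twist": [0, 0, -0.89], "fingers": -1}, {"translation": [0.104, 0.1426, 0.039], "twist": [0, 0, -0.89], "fingers": -1}, {"translation": [0.104, 0.1426, 0.039], "twist": [0, 0, -0.89], "fingers": -1}]'

```text
time: 32.55
eef_pos: [0.6548, -0.2129, 0.1832]
tcp_rot: [0.691, 0.723, -0.002, -0.004]
contact_force: [-0.4, 0.4, -3.8]
opening: 0.507
finger_force: 63.7
```

Emit:
arm_command --steps '[{"translation": [0, 0, 0], "twist": [0, 0, 0], "fingers": -1}, {"translation": [0, 0, 0], "twist": [0, 0, 0], "fingers": -1}]'

```text
time: 32.8
eef_pos: [0.6564, -0.2137, 0.1875]
tcp_rot: [0.694, 0.72, -0.001, -0.001]
contact_force: [0.8, 0.8, -4.0]
opening: 0.508
finger_force: 63.9
```

```bash
python3 mv.py .6589,-.2163,.134,92.8
```

```text
t 32.80 [ 0.6564 -0.2137  0.1875] yaw 92.0 F [ 0.8  0.8 -4. ] op 0.508 ff 64 q [-0.46  0.37  1.59 -0.    1.19 -0.5 ]
[-0.0036, 0.0033, 0.0713] [-0.002, -0.0005, -0.0126] mm 54 deg 1
```

Emit:
arm_command --steps '[{"translation": [-0.0036, 0.0033, 0.02], "twist": [-0.002, 0, -0.0126], "fingers": -1}, {"translation": [-0.0036, 0.0033, 0.05], "twist": [-0.002, 0, -0.0126], "fingers": -1}, {"translation": [-0.0036, 0.0033, 0.07], "twist": [-0.002, 0, -0.0126], "fingers": -1}, {"translation": [-0.0036, 0.0033, 0.071], "twist": [-0.002, 0, -0.0126], "fingers": -1}, {"translation": [-0.0036, 0.0033, 0.071], "twist": [-0.002, 0, -0.0126], "fingers": -1}]'

```text
time: 33.42
eef_pos: [0.6595, -0.2166, 0.1348]
tcp_rot: [0.689, 0.725, 0.0, 0.0]
contact_force: [-0.1, -0.6, -4.1]
opening: 0.511
finger_force: 63.9
```

```bash
python3 mv.py .6589,-.2163,.1282,92.8; python3 - <<'E'
from plant import *;from h import *
p=read_camera("scene")
u,v=w2p(p,[.655,-.18,.12])[0].astype(int)
cv2.imwrite("pics/g8.png",cv2.resize(p["pixels"][v-36:v+36,u-48:u+48,::-1],(800,600),interpolation=cv2.INTER_CUBIC))
E
```

```text
t 33.42 [ 0.6595 -0.2166  0.1348] yaw 92.9 F [-0.1 -0.6 -4.1] op 0.511 ff 64 q [-0.46  0.43  1.61  0.    1.1  -0.51]
[0.0004, -0.0007, 0.0088] [0.001, 0.0001, 0.0023] mm 7 deg 0
```

View pics/g8.png

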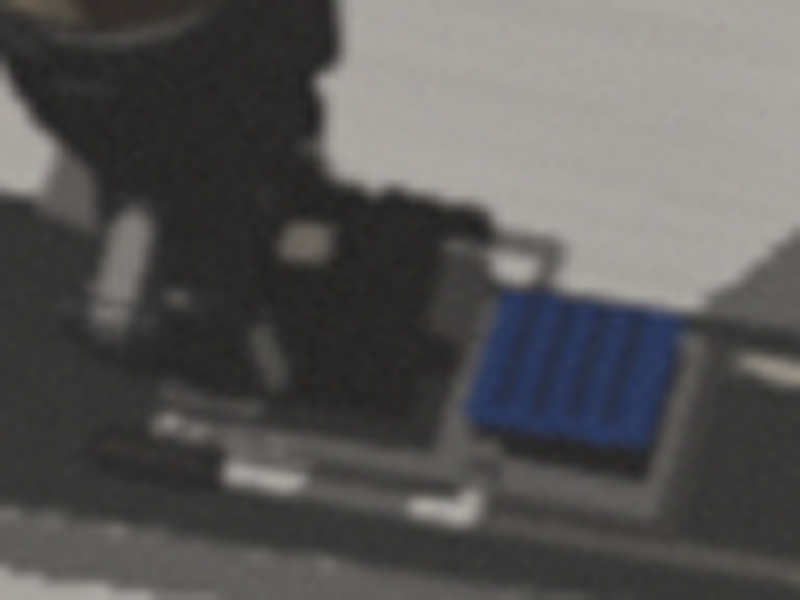

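The heel piece is held upright above the plate. Its jaw ends just behind the blue block, with a little gap at (480,330). Lowering the last few millimetres.

Emit:
arm_command --steps '[{"translation": [0, -0.001, 0.003], "twist": [0.001, 0, 0.002], "fingers": -1}, {"translation": [0, -0.001, 0.006], "twist": [0.001, 0, 0.002], "fingers": -1}, {"translation": [0, -0.001, 0.0082], "twist": [0.001, 0, 0.002], "fingers": -1}, {"translation": [0, -0.001, 0.0092], "twist": [0.001, 0, 0.002], "fingers": -1}, {"translation": [0, -0.001, 0.0092], "twist": [0.001, 0, 0.002], "fingers": -1}]'

```text
time: 34.1
eef_pos: [0.6586, -0.2167, 0.1284]
tcp_rot: [0.689, 0.724, -0.0, -0.0]
contact_force: [-2.1, 0.2, -2.2]
opening: 0.503
finger_force: 64.3
```

Emit:
arm_command --steps '[{"translation": [0, 0, 0.001], "twist": [0, 0, 0], "fingers": -1}, {"translation": [0, 0, 0.001], "twist": [0, 0, 0], "fingers": -1}]'

```text
time: 34.35
eef_pos: [0.6586, -0.2166, 0.1283]
tcp_rot: [0.689, 0.724, -0.0, -0.0]
contact_force: [-4.3, 0.7, 3.3]
opening: 0.51
finger_force: 64.8
```

Emit:
arm_command --steps '[{"translation": [0, 0, 0], "twist": [0, 0, 0], "fingers": 0.15}, {"translation": [0, 0, 0], "twist": [0, 0, 0], "fingers": 0.35}, {"translation": [0, 0, 0], "twist": [0, 0, 0], "fingers": 0.5}, {"translation": [0, 0, -0.07], "twist": [0, 0, 0], "fingers": 0.5}, {"translation": [0, 0, -0.15], "twist": [0, 0, 0], "fingers": 0.5}]'

```text
time: 34.98
eef_pos: [0.6579, -0.2162, 0.2387]
tcp_rot: [0.69, 0.724, -0.001, -0.002]
contact_force: [0.8, -0.3, 0.5]
opening: 0.754
finger_force: 0.0
```

Emit:
arm_command --steps '[{"translation": [0, -0.2, -0.15], "twist": [0, 0, 0], "fingers": 0.5}, {"translation": [0, -0.3, -0.15], "twist": [0, 0, 0], "fingers": 0.5}, {"translation": [0, -0.3, -0.15], "twist": [0, 0, 0], "fingers": 0.5}, {"translation": [0, -0.3, -0.15], "twist": [0, 0, 0], "fingers": 0.5}, {"translation": [0, -0.3, -0.15], "twist": [0, 0, 0], "fingers": 0.5}]'

```text
time: 35.6
eef_pos: [0.4323, -0.2282, 0.3556]
tcp_rot: [0.69, 0.723, 0.0, 0.003]
contact_force: [-0.8, -0.3, 0.9]
opening: 0.752
finger_force: 0.0
```

```bash
python3 mv.py; python3 - <<'E'
from plant import *;from h import *
p=read_camera("top");s=read_camera("scene");pickle.dump((p,s),open("p9.pkl","wb"))
a=p["pixels"][160:220,240:440,::-1];b=s["pixels"][220:310,190:390,::-1]
cv2.imwrite("pics/g9.png",np.vstack([cv2.resize(a,(800,240),interpolation=cv2.INTER_CUBIC),cv2.resize(b,(800,360),interpolation=cv2.INTER_CUBIC)]))
E
```

```text
t 35.60 [ 0.4323 -0.2282  0.3556] yaw 92.7 F [-0.8 -0.3  0.9] op 0.752 ff 0 q [-0.69 -0.2   1.89 -0.    1.45 -0.74]
```

View pics/g9.png

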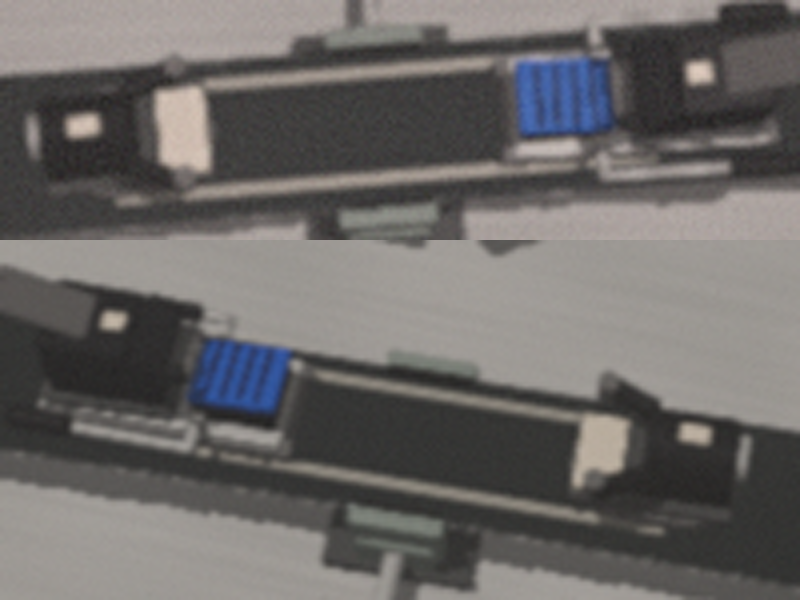

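Both pieces stand upright with jaws facing each other: toe at (120,130), pedal at (563,95), heel at (690,80) in the upper crop. Numeric check of the heel against its model.

```bash
python3 - <<'E'
from h import *
p,s=pickle.load(open("p9.pkl","rb"))
a=np.radians(93.03);ex=np.array([np.cos(a),np.sin(a)]);ey=np.array([-ex[1],ex[0]])
def pts(o,M):return [[*(o+ex*x/1e3+ey*y/1e3),z/1e3] for x,y,z in M]
pad=np.array([.6555,-.1783])
def crop(q,X):
    h=w2p(q,X); o,off=((240,160),0) if q is p else ((190,220),240)
    return ((h-o+.5)*4-.5+[0,off]).round(0).tolist()
for q,n in((p,"top"),(s,"scene")):
    print(n,"heel jaw top",crop(q,pts(pad-ex*.032,[(51,22,141),(51,-22,141),(-34,22,143),(-34,-22,143)])),"block top",crop(q,pts(pad,[(69,20,107),(69,-20,107),(17,20,107),(17,-20,107)])))
E
```

```text
top heel jaw top [[620.0, 119.0], [613.0, 36.0], [786.0, 106.0], [777.0, 22.0]] block top [[518.0, 135.0], [511.0, 61.0], [615.0, 127.0], [609.0, 53.0]]
scene heel jaw top [[202.0, 300.0], [180.0, 370.0], [52.0, 274.0], [27.0, 343.0]] block top [[296.0, 348.0], [278.0, 410.0], [207.0, 333.0], [187.0, 395.0]]
```

```bash
python3 -c "
from plant import *
print(sign_off())"
```

```text
the job is handed in; nothing more can be done
None
```

I built the binding in the order asked and handed it in, with every part measured within about 2 mm of its place and square to about 0.5°; the cracked heel piece was not touched.

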